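# Find the heavy side of a model flywheel and hold it down

### The job

A small pewter barrel casting, the counterweight, lies in front of one of the two balancing stands: grip that stand's flywheel by the rim, turn it to and fro to feel which side is heavy, and turn it until the heavy side is straight down, ready for the counterweight to be glued on opposite. Finish while still gripping the wheel in your fingers, holding it still like that; do not let go. Do not touch the other wheel, and leave the casting and the other loose things where they are.

Things in the scene. Friction and masses are not known exactly. Their poses are not given: they have to be found in the camera images.
- stand_a: fixed dark steel balancing stand, same as stand_b (either may be left or right): base 100 x 110 x 12 mm, two posts 43 mm either side of the wheel's middle, up to 97 mm high, with the bearings of a level axle. Origin: centre of its underside; y along the axle to the front (roughly to the robot), z up. The stiff bearings drag with a steady 0.21 N m or so: the wheel stays where it is left
- axle_a (a point): centre of the flywheel of stand_a, on the axle, 85 mm above the table. The wheel: upright aluminium disc, 110 mm across; rim 14 mm wide along the axle and 12 mm deep, free to pinch from above across its flat sides; thin web, six equal spokes, hub 26 mm across and 30 mm wide. The point does not turn
- wheel_a: the flywheel of stand_a: origin at its centre, y along the axle, turns endlessly. Unseen lead (slug_a) in one place of its rim (0.38 kg or so, 43 mm from the axle, pull at most 0.14 to 0.18 N m), no reading of it: anywhere, whatever the spokes, at least 30 deg off straight down at first. Felt only by the effort: harder to turn while the heavy side rises, easier while it sinks
- stand_b: fixed dark steel balancing stand, same as stand_a (either may be left or right): base 100 x 110 x 12 mm, two posts 43 mm either side of the wheel's middle, up to 97 mm high, with the bearings of a level axle. Origin: centre of its underside; y along the axle to the front (roughly to the robot), z up. The stiff bearings drag with a steady 0.21 N m or so: the wheel stays where it is left
- axle_b (a point): centre of the flywheel of stand_b, on the axle, 85 mm above the table. The wheel: upright aluminium disc, 110 mm across; rim 14 mm wide along the axle and 12 mm deep, free to pinch from above across its flat sides; thin web, six equal spokes, hub 26 mm across and 30 mm wide. The point does not turn
- wheel_b: the flywheel of stand_b: origin at its centre, y along the axle, turns endlessly. Unseen lead (slug_b) in one place of its rim (0.38 kg or so, 43 mm from the axle, pull at most 0.14 to 0.18 N m), no reading of it: anywhere, whatever the spokes, at least 30 deg off straight down at first. Felt only by the effort: harder to turn while the heavy side rises, easier while it sinks
- pewter_part: the counterweight: a small bare pewter casting shaped like a cannon barrel, 14 x 50 x 7 mm, loose on the table in front of one of the two stands, its middle 110 to 150 mm from that stand's axle; it marks the wheel to be worked on. Origin: centre of its underside
- white_figure: bare white casting of a figure lying on its back, 63 x 26 x 21 mm, loose on the table in front of the other stand; a bystander. Origin: centre of its underside
- glue_bottle: bystander: small dark glue bottle with a yellow cap and a needle, 22 x 31 x 118 mm, standing loose behind the stands. Origin: centre of its underside
- pot_0: bystander: paint pot, 35 x 31 x 40 mm, standing loose behind the stands. Origin: centre of its underside

How it is judged:
At the end, for the whole second after the job is handed in: The wheel of the stand with the pewter casting in front of it is held in the fingers (at least 1 N), at rest, with its heavy side within 15 degrees of straight down; the casting, the figure, the glue bottle and the paint pot are within 20 mm of where they were (((horizontal distance between pewter_part and axle_a below 0.175 m and angle between slug_a's own z axis and vertical below 0.26 rad and angular speed of wheel_a below 0.1 rad/s and contact force between the fingers and wheel_a above 1 N) or (horizontal distance between pewter_part and axle_b below 0.175 m and angle between slug_b's own z axis and vertical below 0.26 rad and angular speed of wheel_b below 0.1 rad/s and contact force between the fingers and wheel_b above 1 N)) and distance of each of pewter_part, white_figure, glue_bottle, pot_0 from where it was at the start of the episode below 0.02 m); the arm keeps its last pose, push and grip.
It fails at once if the other stand's wheel is touched ((horizontal distance between pewter_part and axle_a below 0.175 m and contact force between any of the fingers, the arm and wheel_b above 0.5 N) or (horizontal distance between pewter_part and axle_b below 0.175 m and contact force between any of the fingers, the arm and wheel_a above 0.5 N)).
It fails at once if the casting or a bystander is moved more than 20 mm (distance of any of pewter_part, white_figure, glue_bottle, pot_0 from where it was at the start of the episode above 0.02 m).
It also fails if it takes over 72 s, if anything falls off the work surface, if the arm or the gripper's body presses on something with over 40 N, if the wrist force passes 120 N, or if a joint passes its speed limit or range.

### The arm

A 6-joint arm with a two-finger parallel gripper is mounted at the origin on a cart in front of the work surface, level with it; the furniture and walls round the work are solid. World frame = base frame: x ahead of the robot, y to its left, z up, the work surface at z = 0. Lengths are in m, angles in rad, forces in N, time in s.
With the tool pointing down it reaches from about 0.25 to 0.725 m from the base axis. Payload 4 kg.
Tool frame: the origin (TCP) lies midway between the tips of the shut fingers; the grasp point (between the pads) lies 19 mm behind it; z points along the fingers, y is the line along which they close (so a half turn about z gives the same grasp; the last joint's range is limited). The gripper opens to 85 mm and grips with 20 to 120 N. Pads are 22 mm wide; open, the fingers measure 114 mm over their backs; the gripper's body (76 mm by 85 mm) begins 54 mm behind the grasp point. The pads swing forward as they close: fully open they stand 13 mm farther back than shut.
Start: joints at [-1.285, 0.241, 0.005, 1.335, 0, 1.571], TCP at [0.141, -0.48, 0.231] pointing down, gripper open.
Joint ranges: [-2.72, 2.72], [-1.05, 1.87], [-1.09, 1.28], [-1.99, 2.15], [-1.42, 1.44], [-3.14, 3.14]. Speed limits (rad/s): [2.79, 2.79, 3.14, 3.14, 3.14, 3.14].

### API

Orientations are given as a unit quaternion [x, y, z, w].
In Python, from workcell import monitor, vision, job gives the robot as it stands.
- The arm moves only by the tool move_arm, never from a script. Its argument "moves" is a list that holds one entry, the list of rows, each a list of 5 numbers: the shift along the world's x, y, z in m, then the turn about the world's z in degrees, then the opening in per cent of the stroke, from 0 (shut) to 100 (fully open). In form: [[[x, y, z, turn, gripper], ...]]. A call has 1 to 5 rows; each row is the pose to reach, as a shift and turn from the pose commanded when the call began; what a row does not reach only later rows make up. A row lasts 1/8 s, in which the tool goes at most 62.5 mm and 10.7 degrees, less where a joint would pass 70% of its speed; a pose out of reach is approached as far as the arm can. A call with a gripper value outside its range is refused whole. The fingers move at their own pace and stop on an object; the grip force is fixed at half the most. Time passes only in rows, so rows that repeat a pose let the fingers close. It gives the time, the measured TCP pose, the force, the opening and the grip force at its end, in the units of the state.
- monitor.get_obs(): the state, without advancing time (a new reading comes with each control period).
- vision.camera(name): name is "scene" or "top"; returns a dict with "color" (400x640x3 uint8, red, green, blue), "camera_matrix" (3x3 intrinsics, pixels), "eye" and "attitude" of the camera in the world. Camera axes: x right, y up, looking along -z (the intrinsics and any distortion apply to the point x, -y, -z); pixel columns grow to the right and rows downward; lengths in m; the calibration is good to about 2 mm. A picture is of the moment at which its call begins. There is no depth.
- job.job_done(): hands the job in; it is judged then, once.
The state is a dict: "clock": time; "joint_pos": joint angles; "joint_vel": joint speeds; "tau": joint torques, N m; "eef_pos": TCP position; "tool_rot": TCP orientation; "ft_force": force on the tool from outside, world axes, zero at the start; "ft_torque": the same for the moment, N m; "grip_width": finger opening in m; "grasp_force": force on a finger pad.
Only numpy, scipy, OpenCV 4.12 (cv2) and the standard library are available. Lean on these libraries where they do the work, as an engineer would, in place of code of your own. Each camera call takes 0.05 s, during which the arm holds its last target. There are 200 camera calls.

## Working session

There is one attempt and no reset: what is moved stays moved. The work goes in short steps, Python scripts to look and compute and a tool call to move; the robot and the scene stay as the last step left them, time stands still between calls to the robot, and variables do not carry over. Pictures are saved under pics/ and viewed, at most 10 in all, crops included, and the job is handed in when it is done.

Besides the shell and the picture viewer there is one more tool, called after "Emit:" by a JSON object that holds its "op" and its "data", one argument or row to a line. move_arm: Moves the arm, as the interface text tells. Its arguments: {"type":"object","properties":{"moves":{"type":"array","items":{"type":"array","items":{"type":"array","items":{"type":"number"}}}}},"required":["moves"]}

```bash
ls; mkdir -p pics
cat > h.py <<'E'
import numpy as np,cv2
from workcell import monitor,vision,job
def ray(c,u,v):
    K=c["camera_matrix"];d=np.linalg.solve(np.array(K),[u,v,1.]);d=np.array([d[0],-d[1],-d[2]])
    a=np.array(c["attitude"])
    if a.shape!=(3,3):
        from scipy.spatial.transform import Rotation as R
        a=R.from_quat(a).as_matrix()
    return np.array(c["eye"]),a@d
def onz(c,u,v,z):
    e,d=ray(c,u,v);return e+d*(z-e[2])/d[2]
E
python3 - <<'E'
from h import *
for n in("top","scene"):
    c=vision.camera(n);cv2.imwrite(f"pics/{n}0.png",c["color"][:,:,::-1]);print({k:v for k,v in c.items() if k!="color"})
print(monitor.get_obs())
E
```

```text
pics
{'camera_matrix': array([[431.03753312,   0.        , 313.98924731],
       [  0.        , 431.03753312, 193.76081402],
       [  0.        ,   0.        ,   1.        ]]), 'eye': array([ 0.30413776, -0.06529539,  1.33346128]), 'attitude': array([ 0.06851501, -0.07228586, -0.69344214,  0.71359543])}
{'camera_matrix': array([[445.07837438,   0.        , 319.73204107],
       [  0.        , 445.07837438, 205.30526907],
       [  0.        ,   0.        ,   1.        ]]), 'eye': array([0.15046848, 0.73680664, 0.60699751]), 'attitude': array([-0.10981277,  0.49024708,  0.84354059, -0.18983738])}
{'clock': 0.1, 'joint_pos': array([-1.28501436e+00,  2.41375639e-01,  3.84366464e-03,  1.33523586e+00,
       -5.62319740e-06,  1.57082433e+00]), 'joint_vel': array([ 0.00188425, -0.00331278,  0.00257939, -0.00055636, -0.00096044,
        0.00135242]), 'tau': array([-4.30181999e-04, -3.73138332e+01,  2.53009576e+01,  1.08617826e-02,
        3.45886212e-05, -1.74856132e-05]), 'eef_pos': array([ 0.14078646, -0.47915695,  0.2304772 ]), 'tool_rot': array([ 9.89809954e-01,  1.42391303e-01, -1.43172889e-04, -9.75303627e-04]), 'ft_force': array([-0.42266475, -1.32292275,  0.40236563]), 'ft_torque': array([-0.04143029,  0.03224538,  0.00448175]), 'grasp_force': 0.0, 'grip_width': 0.08546111172718646}
```

View pics/top0.png

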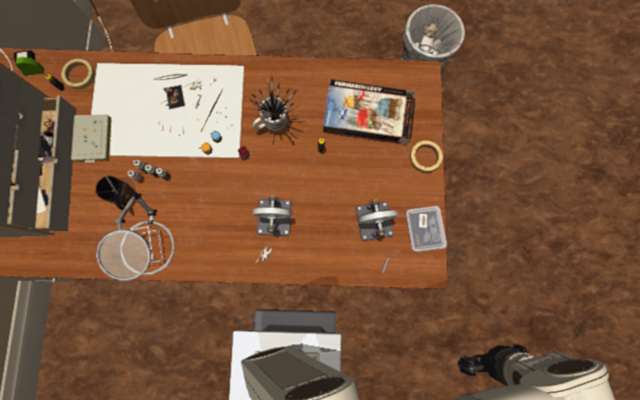

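View pics/scene0.png

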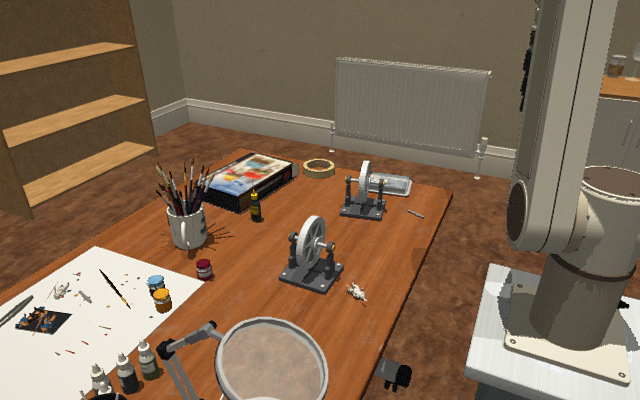

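The pewter casting (top px ≈386,265) lies before the right-hand stand (≈377,219); the white figure (≈264,255) lies before the left one (≈273,216). Next I'll zoom in on the right stand.

Run:
```python
from h import *
t=cv2.imread("pics/top0.png")[190:280,340:420];s=cv2.imread("pics/scene0.png")[150:230,325:435]
t=cv2.resize(t,None,fx=5,fy=5,interpolation=2);s=cv2.resize(s,None,fx=3.6,fy=3.6,interpolation=2)
o=np.zeros((450,800,3),np.uint8);o[:,:400]=t;o[:288,400:796]=s;cv2.imwrite("pics/z.png",o)
```

```text
(no output)
```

View pics/z.png

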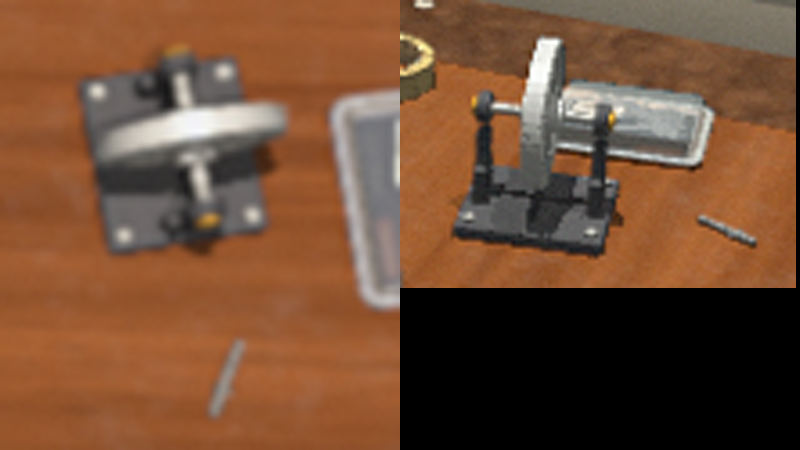

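The zoom shows the base corners at crop px (80,85), (240,60), (268,230) and (110,252), and the brass axle ends at (177,50) and (207,220).

Run:
```python
from h import *
c=vision.camera("top")
f=lambda x,y,z:onz(c,340+(x+.5)/5-.5,190+(y+.5)/5-.5,z).round(4)
P=[f(*p,.012) for p in((80,85),(240,60),(268,230),(110,252))]
print(np.array(P),np.mean(P,0))
for a,b in((0,3),(1,2),(0,1),(3,2)):d=P[b]-P[a];print(np.linalg.norm(d),np.degrees(np.arctan2(d[1],d[0])))
A=[f(177,52,.087),f(207,220,.087)];d=A[1]-A[0];print(A,np.mean(A,0),np.linalg.norm(d),np.degrees(np.arctan2(d[1],d[0])))
print("rim top ends",f(105,150,.085),f(287,122,.085))
# scene
e=np.array
s=vision.camera("scene");
g=lambda x,y:ray(s,325+(x-400+.5)/3.6-.5,150+(y+.5)/3.6-.5)
# wheel silhouette centre
m=np.mean(A,0)
def tri(r1,r2):
    (o1,d1),(o2,d2)=r1,r2
    M=np.array([d1,-d2]).T;k=np.linalg.lstsq(M,o2-o1,rcond=None)[0];p,q=o1+k[0]*d1,o2+k[1]*d2;return (p+q)/2,np.linalg.norm(p-q)
for tp,sp in(((177,50),(481,103)),((207,220),(610,118))):
    print(tri(ray(c,340+(tp[0]+.5)/5-.5,190+(tp[1]+.5)/5-.5),g(*sp)))
print("casting",f(226,378,.005))
```

```text
[[ 0.5344 -0.1992  0.012 ]
 [ 0.5532 -0.2989  0.012 ]
 [ 0.4474 -0.3155  0.012 ]
 [ 0.4311 -0.2185  0.012 ]] [ 0.491525 -0.258025  0.012   ]
0.10508748736172162 -169.41718657149679
0.10709435092478034 -171.08300033802675
0.10145703524152479 -79.32136991712781
0.09836000203334687 -80.46106639920573
[array([ 0.5427, -0.2486,  0.087 ]), array([ 0.4441, -0.266 ,  0.087 ])] [ 0.4934 -0.2573  0.087 ] 0.10012352370946596 -169.99202019855866
rim top ends [ 0.4836 -0.2067  0.085 ] [ 0.5032 -0.3134  0.085 ]
(array([ 0.54057875, -0.24955194,  0.08686724]), np.float64(0.006947244245352484))
(array([ 0.44373126, -0.26597643,  0.08736249]), np.float64(0.0006334872145526329))
casting [ 0.3572 -0.2905  0.005 ]
```

Emit:
{"op": "move_arm", "data": {
  "moves": [
    [[0.04,0.025,0,10,100],[0.08,0.05,0,20,80],[0.12,0.075,0,30,60],[0.16,0.1,0,40,40],[0.2,0.125,0,50,40]]
  ]
}}

```text
clock: 0.82
eef_pos: [0.342, -0.3537, 0.2312]
tool_rot: [0.835, 0.55, -0.0, -0.0]
ft_force: [0.3, -0.2, 0.2]
grip_width: 0.0345
grasp_force: 0.0
```

Emit:
{"op": "move_arm", "data": {
  "moves": [
    [[0.04,0.025,0,9,40],[0.08,0.05,0,18,40],[0.12,0.075,0,27,40],[0.152,0.096,0,33.6,40],[0.152,0.096,0,33.6,40]]
  ]
}}

```text
clock: 1.45
eef_pos: [0.4947, -0.257, 0.2305]
tool_rot: [0.641, 0.767, 0.0, -0.0]
ft_force: [-1.4, -0.6, -0.2]
grip_width: 0.0345
grasp_force: 0.0
```

Run:
```python
from h import *
from scipy.spatial.transform import Rotation as R
for i in range(5):
    c=vision.camera("top");o=monitor.get_obs();print(o["clock"],o["eef_pos"].round(4),o["ft_force"].round(2),o["ft_torque"].round(3),o["grip_width"])
print(R.from_quat(o["tool_rot"]).as_matrix().round(3),o["joint_pos"])
s=vision.camera("scene")
a=cv2.resize(c["color"][185:265,345:425],None,fx=5,fy=5,interpolation=2);b=cv2.resize(s["color"][100:230,310:440],None,fx=3.0769,fy=3.0769,interpolation=2)
cv2.imwrite("pics/a.png",np.hstack([a,b[:400,:400]])[:,:,::-1])
```

```text
1.5 [ 0.4934 -0.2579  0.2306] [-0.28  0.69 -0.31] [-0.038  0.045 -0.01 ] 0.03429580189791257
1.55 [ 0.4926 -0.2585  0.2308] [ 0.18 -0.22  0.19] [-0.015  0.053 -0.027] 0.033993027140766185
1.6 [ 0.4922 -0.2589  0.231 ] [0.51 0.6  0.53] [ 0.081 -0.025  0.069] 0.034183853712273025
1.65 [ 0.492  -0.2592  0.2312] [-0.09  0.72  1.35] [0.    0.003 0.02 ] 0.03435468474666174
1.7 [ 0.492  -0.2594  0.2313] [-0.46 -0.29 -0.12] [-0.003  0.024  0.01 ] 0.0339682660828749
[[-0.171  0.985 -0.   ]
 [ 0.985  0.171 -0.   ]
 [-0.    -0.    -1.   ]] [-4.85105728e-01  3.53323806e-01  1.60153768e-01  1.37799186e+00
 -2.92587841e-04  9.13575896e-01]
```

View pics/a.png

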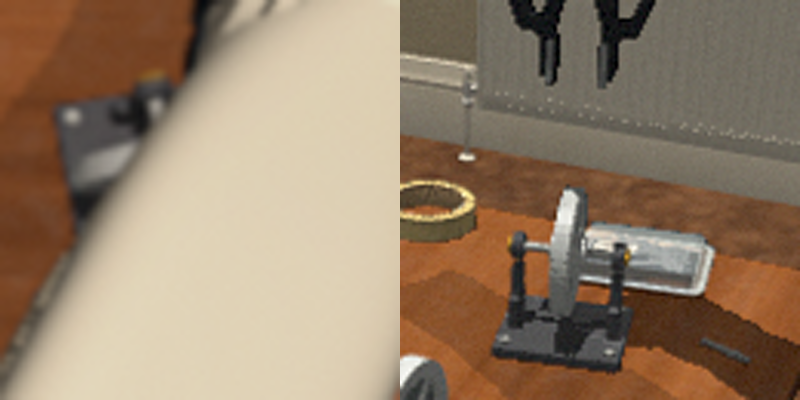

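Create log.py:
```python
import sys,json;from h import *
o=monitor.get_obs();o={k:np.array(v).tolist() for k,v in o.items()};o["tag"]=sys.argv[1:]
open("log.jsonl","a").write(json.dumps(o)+"\n")
p=np.array(o["eef_pos"]);s=(p-[.4928,-.2583,0])@[.174,-.985,0]
print(o["tag"],round(o["clock"],2),"s %.4f z %.4f"%(s,p[2]),"F",np.round(o["ft_force"],1),"tau",np.round(o["tau"],2),"w",round(o["grip_width"],4),"g",round(o["grasp_force"],1))
```

```text
(no output)
```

Emit:
{"op": "move_arm", "data": {
  "moves": [
    [[0,0,-0.03,0,40],[0,0,-0.06,0,40],[0,0,-0.09,0,40],[0,0,-0.116,0,40],[0,0,-0.116,0,40]]
  ]
}}

```text
clock: 2.38
eef_pos: [0.4906, -0.2585, 0.1134]
tool_rot: [0.644, 0.765, -0.001, -0.002]
ft_force: [0.5, -0.4, 0.1]
grip_width: 0.0343
grasp_force: 0.0
```

```bash
python3 log.py pre
python3 - <<'E'
from h import *
s=vision.camera("scene")
cv2.imwrite("pics/b.png",cv2.resize(s["color"][120:230,310:440],None,fx=5,fy=5,interpolation=2)[:,:,::-1])
E
```

```text
['pre'] 2.38 s -0.0002 z 0.1134 F [ 0.5 -0.4  0.1] tau [  0.05 -43.2   22.77  -0.34   0.     0.  ] w 0.0343 g 0.0
```

View pics/b.png

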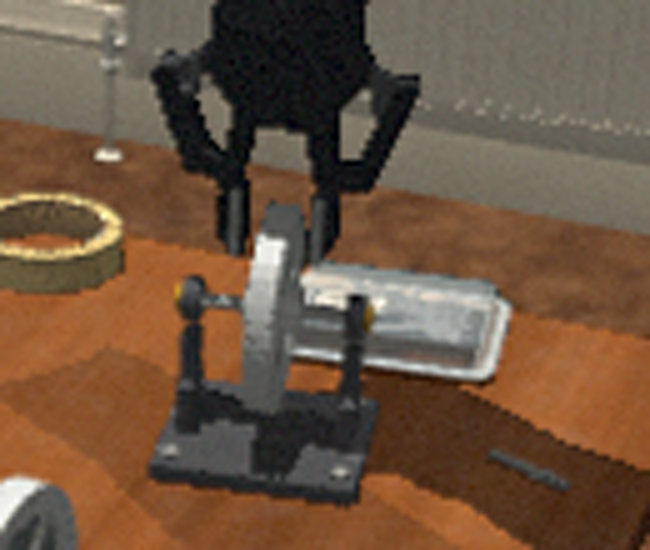

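The fingers straddle the top of the rim cleanly (fingers at px 235 and 320, rim at 280). Now I'll grip and start sweeping.

Emit:
{"op": "move_arm", "data": {
  "moves": [
    [[0,0,0,0,0],[0,0,0,0,0],[0,0,0,0,0],[0,0,0,0,0],[0,0,0,0,0]]
  ]
}}

```text
clock: 3.05
eef_pos: [0.4907, -0.26, 0.117]
tool_rot: [0.643, 0.766, -0.002, -0.0]
ft_force: [-8.2, -1.2, 4.5]
grip_width: 0.013
grasp_force: 60.3
```

```bash
python3 log.py grip
```

```text
['grip'] 3.05 s 0.0013 z 0.1170 F [-8.2 -1.2  4.5] tau [  2.68 -41.96  25.13  -2.42   1.62   0.46] w 0.013 g 60.3
```

Emit:
{"op": "move_arm", "data": {
  "moves": [
    [[0.0005,-0.0028,-0.0002,0,0],[0.001,-0.0056,-0.0004,0,0],[0.0015,-0.0084,-0.0007,0,0]]
  ]
}}

```text
clock: 3.42
eef_pos: [0.4909, -0.2613, 0.1168]
tool_rot: [0.642, 0.767, 0.003, -0.006]
ft_force: [-12.8, 18.2, 19.3]
grip_width: 0.0129
grasp_force: 62.1
```

```bash
python3 log.py + 10
```

```text
['+', '10'] 3.42 s 0.0027 z 0.1168 F [-12.8  18.2  19.3] tau [ -6.06 -36.16  27.94  -8.3   -3.54   0.37] w 0.0129 g 62.1
```

Emit:
{"op": "move_arm", "data": {
  "moves": [
    [[0.0005,-0.0027,-0.0007,0,0],[0.001,-0.0054,-0.0015,0,0],[0.0014,-0.0081,-0.0023,0,0]]
  ]
}}

```text
clock: 3.8
eef_pos: [0.4927, -0.2705, 0.1148]
tool_rot: [0.642, 0.767, 0.002, -0.004]
ft_force: [-11.9, 13.9, 14.8]
grip_width: 0.0128
grasp_force: 62.7
```

```bash
python3 log.py + 20
```

```text
['+', '20'] 3.8 s 0.0120 z 0.1148 F [-11.9  13.9  14.8] tau [ -3.55 -38.17  26.77  -6.48  -2.06   0.51] w 0.0128 g 62.7
```

```bash
cat > an.py <<'E'
import json;from h import *
a=np.array([.985,.174,0])   # +angle (top to the right)
C=np.array([.4928,-.2583,.085])
for l in open("log.jsonl"):
    o=json.loads(l);F=np.array(o["ft_force"]);T=np.array(o["ft_torque"]);p=np.array(o["eef_pos"]);z=np.array([0,0,1.])
    t=np.array([.174,-.985,0]);q=p+[0,0,.019]-C
    psi=np.degrees(np.arctan2(q@t,q[2]))
    # moment on wheel, +a cross sense: rotation taking z to t is about z x t
    n=np.cross(z,t)
    M=[-(np.cross(p+h*z-C,F)+T)@n for h in(0,.019,.15)]
    print(o["tag"],"%.2f psi %.1f r %.4f Ft %.1f Fr %.1f Fa %.1f"%(o["clock"],psi,np.hypot(q@t,q[2]),-F@t,F[2],F@a),"Tn %.3f"%(-T@n),"M",np.round(M,3),"T",np.round(T,3))
E
python3 an.py
```

```text
['pre'] 2.38 psi -0.2 r 0.0474 Ft -0.5 Fr 0.1 Fa 0.4 Tn 0.007 M [-0.007 -0.017 -0.081] T [-0.002 -0.027 -0.009]
['grip'] 3.05 psi 1.5 r 0.0511 Ft 0.3 Fr 4.5 Fa -8.2 Tn 0.129 M [0.144 0.149 0.186] T [-0.426  1.669  0.506]
['+', '10'] 3.42 psi 3.0 r 0.0509 Ft 20.1 Fr 19.3 Fa -9.4 Tn -4.964 M [-4.271 -3.889 -1.252] T [4.543 2.811 0.348]
['+', '20'] 3.80 psi 13.9 r 0.0502 Ft 15.7 Fr 14.8 Fa -9.3 Tn -3.643 M [-2.997 -2.698 -0.639] T [3.264 2.46  0.542]
```

Emit:
{"op": "move_arm", "data": {
  "moves": [
    [[-0.0002,-0.0025,-0.001,0,0],[-0.0004,-0.005,-0.002,0,0],[-0.0006,-0.0076,-0.0032,0,0]]
  ]
}}

```text
clock: 4.18
eef_pos: [0.4942, -0.2785, 0.1119]
tool_rot: [0.642, 0.767, 0.003, -0.003]
ft_force: [-6.0, 11.1, 11.8]
grip_width: 0.013
grasp_force: 63.0
```

```bash
python3 log.py + 30
```

```text
['+', '30'] 4.17 s 0.0202 z 0.1119 F [-6.  11.1 11.8] tau [ -4.57 -40.03  25.17  -4.32  -2.42   0.4 ] w 0.013 g 63.0
```

Emit:
{"op": "move_arm", "data": {
  "moves": [
    [[0.0004,-0.0023,-0.0016,0,0],[0.0008,-0.0046,-0.0032,0,0],[0.0012,-0.0069,-0.0049,0,0]]
  ]
}}

```text
clock: 4.55
eef_pos: [0.4957, -0.2865, 0.1075]
tool_rot: [0.642, 0.767, 0.002, -0.002]
ft_force: [-6.4, 9.2, 14.5]
grip_width: 0.0129
grasp_force: 64.3
```

```bash
python3 log.py + 40
```

```text
['+', '40'] 4.55 s 0.0282 z 0.1075 F [-6.4  9.2 14.5] tau [ -3.11 -39.42  24.58  -4.36  -1.74   0.43] w 0.0129 g 64.3
```

Emit:
{"op": "move_arm", "data": {
  "moves": [
    [[0.0003,-0.002,-0.002,0,0],[0.0006,-0.004,-0.004,0,0],[0.001,-0.0059,-0.006,0,0]]
  ]
}}

```text
clock: 4.92
eef_pos: [0.4971, -0.2935, 0.1021]
tool_rot: [0.642, 0.767, 0.002, -0.001]
ft_force: [-6.8, 9.2, 15.0]
grip_width: 0.013
grasp_force: 65.4
```

```bash
python3 log.py + 50; python3 an.py
```

```text
['+', '50'] 4.92 s 0.0354 z 0.1021 F [-6.8  9.2 15. ] tau [ -2.08 -38.34  23.8   -4.47  -1.37   0.39] w 0.013 g 65.4
['pre'] 2.38 psi -0.2 r 0.0474 Ft -0.5 Fr 0.1 Fa 0.4 Tn 0.007 M [-0.007 -0.017 -0.081] T [-0.002 -0.027 -0.009]
['grip'] 3.05 psi 1.5 r 0.0511 Ft 0.3 Fr 4.5 Fa -8.2 Tn 0.129 M [0.144 0.149 0.186] T [-0.426  1.669  0.506]
['+', '10'] 3.42 psi 3.0 r 0.0509 Ft 20.1 Fr 19.3 Fa -9.4 Tn -4.964 M [-4.271 -3.889 -1.252] T [4.543 2.811 0.348]
['+', '20'] 3.80 psi 13.9 r 0.0502 Ft 15.7 Fr 14.8 Fa -9.3 Tn -3.643 M [-2.997 -2.698 -0.639] T [3.264 2.46  0.542]
['+', '30'] 4.17 psi 23.8 r 0.0501 Ft 11.9 Fr 11.8 Fa -4.0 Tn -3.128 M [-2.569 -2.342 -0.779] T [2.933 1.371 0.349]
['+', '40'] 4.55 psi 34.3 r 0.0502 Ft 10.2 Fr 14.5 Fa -4.7 Tn -2.598 M [-1.958 -1.765 -0.429] T [2.382 1.442 0.299]
['+', '50'] 4.92 psi 44.5 r 0.0506 Ft 10.2 Fr 15.0 Fa -5.1 Tn -1.991 M [-1.286 -1.092  0.245] T [1.774 1.399 0.323]
```

Emit:
{"op": "move_arm", "data": {
  "moves": [
    [[-0.0003,0.002,0.002,0,0],[-0.0006,0.004,0.004,0,0],[-0.001,0.0059,0.006,0,0],[-0.0016,0.0094,0.0085,0,0],[-0.0022,0.0128,0.0109,0,0]]
  ]
}}

```text
clock: 5.55
eef_pos: [0.4957, -0.2864, 0.1081]
tool_rot: [0.644, 0.765, -0.003, 0.002]
ft_force: [0.7, -8.0, -10.5]
grip_width: 0.0127
grasp_force: 60.6
```

```bash
python3 log.py - 30
```

```text
['-', '30'] 5.55 s 0.0282 z 0.1081 F [  0.7  -8.  -10.5] tau [  3.91 -51.53  23.83   2.88   2.57   0.48] w 0.0127 g 60.6
```

Emit:
{"op": "move_arm", "data": {
  "moves": [
    [[-0.0005,0.0025,0.0012,0,0],[-0.001,0.005,0.0024,0,0],[-0.0014,0.0076,0.0036,0,0]]
  ]
}}

```text
clock: 5.92
eef_pos: [0.4943, -0.2794, 0.112]
tool_rot: [0.644, 0.765, -0.003, 0.003]
ft_force: [0.5, -11.4, -10.7]
grip_width: 0.0131
grasp_force: 60.0
```

```bash
python3 log.py - 20
```

```text
['-', '20'] 5.92 s 0.0211 z 0.1120 F [  0.5 -11.4 -10.7] tau [  4.43 -49.91  23.59   2.62   2.89   0.45] w 0.0131 g 60.0
```

Emit:
{"op": "move_arm", "data": {
  "moves": [
    [[-0.0005,0.0027,0.0008,0,0],[-0.001,0.0054,0.0016,0,0],[-0.0014,0.0081,0.0023,0,0]]
  ]
}}

```text
clock: 6.3
eef_pos: [0.493, -0.272, 0.1149]
tool_rot: [0.644, 0.765, -0.004, 0.003]
ft_force: [-0.8, -10.1, -7.1]
grip_width: 0.0131
grasp_force: 59.7
```

```bash
python3 log.py - 10
```

```text
['-', '10'] 6.3 s 0.0135 z 0.1149 F [ -0.8 -10.1  -7.1] tau [  5.83 -48.56  22.59   2.52   3.4    0.54] w 0.0131 g 59.7
```

Emit:
{"op": "move_arm", "data": {
  "moves": [
    [[-0.0005,0.0028,0.0003,0,0],[-0.001,0.0056,0.0005,0,0],[-0.0015,0.0084,0.0007,0,0]]
  ]
}}

```text
clock: 6.68
eef_pos: [0.4916, -0.2647, 0.1165]
tool_rot: [0.644, 0.765, -0.004, 0.004]
ft_force: [-1.1, -14.4, -3.8]
grip_width: 0.0128
grasp_force: 59.7
```

```bash
python3 log.py - 0
```

```text
['-', '0'] 6.67 s 0.0060 z 0.1165 F [ -1.1 -14.4  -3.8] tau [  7.05 -45.55  21.92   2.32   4.08   0.54] w 0.0128 g 59.7
```

Emit:
{"op": "move_arm", "data": {
  "moves": [
    [[-0.0005,0.0028,-0.0002,0,0],[-0.001,0.0056,-0.0004,0,0],[-0.0015,0.0084,-0.0007,0,0]]
  ]
}}

```text
clock: 7.05
eef_pos: [0.4902, -0.2569, 0.117]
tool_rot: [0.644, 0.765, -0.005, 0.005]
ft_force: [-4.6, -14.0, 1.4]
grip_width: 0.0129
grasp_force: 60.4
```

```bash
python3 log.py - -10
```

```text
['-', '-10'] 7.05 s -0.0018 z 0.1170 F [ -4.6 -14.    1.4] tau [  6.84 -41.39  21.1    1.43   4.5    0.59] w 0.0129 g 60.4
```

Emit:
{"op": "move_arm", "data": {
  "moves": [
    [[-0.0005,0.0027,-0.0007,0,0],[-0.001,0.0054,-0.0015,0,0],[-0.0014,0.0081,-0.0023,0,0]]
  ]
}}

```text
clock: 7.42
eef_pos: [0.4889, -0.2497, 0.1163]
tool_rot: [0.644, 0.765, -0.005, 0.006]
ft_force: [-6.5, -17.4, 9.3]
grip_width: 0.0128
grasp_force: 61.8
```

```bash
python3 log.py - -20
```

```text
['-', '-20'] 7.42 s -0.0091 z 0.1163 F [ -6.5 -17.4   9.3] tau [  9.42 -36.87  18.57   1.15   6.05   0.6 ] w 0.0128 g 61.8
```

Emit:
{"op": "move_arm", "data": {
  "moves": [
    [[-0.0005,0.0025,-0.0012,0,0],[-0.001,0.005,-0.0024,0,0],[-0.0014,0.0076,-0.0036,0,0]]
  ]
}}

```text
clock: 7.8
eef_pos: [0.4872, -0.2407, 0.1137]
tool_rot: [0.644, 0.765, -0.004, 0.006]
ft_force: [-9.8, -9.4, 17.4]
grip_width: 0.0128
grasp_force: 63.9
```

```bash
python3 log.py - -30
```

```text
['-', '-30'] 7.8 s -0.0183 z 0.1137 F [-9.8 -9.4 17.4] tau [  6.29 -33.29  19.4   -1.56   4.28   0.53] w 0.0128 g 63.9
```

Emit:
{"op": "move_arm", "data": {
  "moves": [
    [[-0.0004,0.0023,-0.0016,0,0],[-0.0008,0.0046,-0.0032,0,0],[-0.0012,0.0069,-0.0049,0,0]]
  ]
}}

```text
clock: 8.18
eef_pos: [0.4857, -0.2328, 0.1096]
tool_rot: [0.644, 0.765, -0.004, 0.005]
ft_force: [-12.7, -6.8, 22.4]
grip_width: 0.0128
grasp_force: 66.7
```

```bash
python3 log.py - -40
```

```text
['-', '-40'] 8.18 s -0.0264 z 0.1096 F [-12.7  -6.8  22.4] tau [  5.09 -30.37  19.73  -2.81   3.67   0.44] w 0.0128 g 66.7
```

Emit:
{"op": "move_arm", "data": {
  "moves": [
    [[-0.0003,0.002,-0.002,0,0],[-0.0006,0.004,-0.004,0,0],[-0.001,0.0059,-0.006,0,0]]
  ]
}}

```text
clock: 8.55
eef_pos: [0.4841, -0.2246, 0.1031]
tool_rot: [0.643, 0.765, -0.002, 0.003]
ft_force: [-11.7, -0.8, 24.2]
grip_width: 0.0129
grasp_force: 70.4
```

```bash
python3 log.py - -50;python3 an.py
```

```text
['-', '-50'] 8.55 s -0.0347 z 0.1031 F [-11.7  -0.8  24.2] tau [  2.39 -30.32  20.59  -3.98   2.34   0.44] w 0.0129 g 70.4
['pre'] 2.38 psi -0.2 r 0.0474 Ft -0.5 Fr 0.1 Fa 0.4 Tn 0.007 M [-0.007 -0.017 -0.081] T [-0.002 -0.027 -0.009]
['grip'] 3.05 psi 1.5 r 0.0511 Ft 0.3 Fr 4.5 Fa -8.2 Tn 0.129 M [0.144 0.149 0.186] T [-0.426  1.669  0.506]
['+', '10'] 3.42 psi 3.0 r 0.0509 Ft 20.1 Fr 19.3 Fa -9.4 Tn -4.964 M [-4.271 -3.889 -1.252] T [4.543 2.811 0.348]
['+', '20'] 3.80 psi 13.9 r 0.0502 Ft 15.7 Fr 14.8 Fa -9.3 Tn -3.643 M [-2.997 -2.698 -0.639] T [3.264 2.46  0.542]
['+', '30'] 4.17 psi 23.8 r 0.0501 Ft 11.9 Fr 11.8 Fa -4.0 Tn -3.128 M [-2.569 -2.342 -0.779] T [2.933 1.371 0.349]
['+', '40'] 4.55 psi 34.3 r 0.0502 Ft 10.2 Fr 14.5 Fa -4.7 Tn -2.598 M [-1.958 -1.765 -0.429] T [2.382 1.442 0.299]
['+', '50'] 4.92 psi 44.5 r 0.0506 Ft 10.2 Fr 15.0 Fa -5.1 Tn -1.991 M [-1.286 -1.092  0.245] T [1.774 1.399 0.323]
['-', '30'] 5.55 psi 33.8 r 0.0506 Ft -8.1 Fr -10.5 Fa -0.7 Tn 2.321 M [1.84  1.687 0.632] T [-2.275 -0.461  0.49 ]
['-', '20'] 5.92 psi 24.6 r 0.0506 Ft -11.3 Fr -10.7 Fa -1.5 
[... 173 characters left out ...]
-', '0'] 6.67 psi 6.8 r 0.0509 Ft -14.0 Fr -3.8 Fa -3.6 Tn 3.304 M [2.841 2.575 0.743] T [-3.371  0.093  0.536]
['-', '-10'] 7.05 psi -2.1 r 0.0510 Ft -13.0 Fr 1.4 Fa -7.0 Tn 3.516 M [3.097 2.851 1.15 ] T [-3.679  0.622  0.602]
['-', '-20'] 7.42 psi -10.3 r 0.0511 Ft -16.0 Fr 9.3 Fa -9.4 Tn 4.037 M [3.45  3.146 1.049] T [-4.328  1.3    0.61 ]
['-', '-30'] 7.80 psi -21.0 r 0.0511 Ft -7.6 Fr 17.4 Fa -11.3 Tn 2.381 M [1.846 1.703 0.713] T [-2.772  2.011  0.594]
['-', '-40'] 8.18 psi -31.2 r 0.0510 Ft -4.5 Fr 22.4 Fa -13.7 Tn 1.579 M [0.878 0.794 0.21 ] T [-2.035  2.445  0.445]
['-', '-50'] 8.55 psi -43.1 r 0.0508 Ft 1.3 Fr 24.2 Fa -11.6 Tn 0.622 M [-0.196 -0.172 -0.005] T [-1.064  2.449  0.453]
```

```bash
cat > st.py <<'E'
import sys,json;from h import *
N=int(sys.argv[2]);L=[]
t=np.array([.174,-.985,0]);C=np.array([.4928,-.2583,.085]);n=np.cross([0,0,1.],t)
for i in range(N):
    vision.camera("top");o=monitor.get_obs();p=o["eef_pos"];F,T=o["ft_force"],o["ft_torque"];q=p+[0,0,.019]-C
    w=-np.cross(p+[0,0,.21]-C,F)@n-T@n
    L.append([np.degrees(np.arctan2(q@t,q[2])),-F@t,F[2],F@[.985,.174,0],-T@n,w,o["tau"][0],o["tau"][4],o["grasp_force"],q@t*1e3,q[2]*1e3])
L=np.array(L)
m=L[:];print("first",L[0].round(2),"\nmean ",m.mean(0).round(3),"\nsd   ",m.std(0).round(3),"\nlast ",L[-1].round(2),o["clock"])
open("st.jsonl","a").write(json.dumps([sys.argv[1],L.tolist()])+"\n")
E
python3 st.py -- 8
```

```text
first [-4.386e+01  8.800e-01  2.365e+01 -1.146e+01  5.800e-01 -5.000e-02
  1.940e+00  2.160e+00  7.037e+01 -3.522e+01  3.665e+01] 
mean  [-4.3865e+01  1.4870e+00  2.2418e+01 -1.1758e+01  4.3700e-01 -1.4000e-02
  2.2800e+00  2.2050e+00  7.0376e+01 -3.5229e+01  3.6653e+01] 
sd    [0.016 0.399 0.746 0.45  0.058 0.083 0.128 0.018 0.014 0.011 0.014] 
last  [-4.385e+01  1.970e+00  2.315e+01 -1.225e+01  4.400e-01  7.000e-02
  2.320e+00  2.210e+00  7.039e+01 -3.523e+01  3.666e+01] 8.95
```

Emit:
{"op": "move_arm", "data": {
  "moves": [
    [[0.0005,-0.003,0.003,0,0],[0.001,-0.0059,0.006,0,0],[0.0016,-0.0094,0.0085,0,0],[0.0022,-0.0128,0.0109,0,0],[0.0022,-0.0128,0.0109,0,0]]
  ]
}}

```text
clock: 9.57
eef_pos: [0.4842, -0.2271, 0.1055]
tool_rot: [0.642, 0.767, 0.004, -0.008]
ft_force: [0.4, 13.6, -9.8]
grip_width: 0.0125
grasp_force: 64.9
```

```bash
python3 st.py + 6
```

```text
first [-3.929e+01  1.383e+01 -1.066e+01  2.830e+00 -3.480e+00  5.000e-02
 -7.500e+00 -4.350e+00  6.487e+01 -3.226e+01  3.943e+01] 
mean  [-39.278  14.224 -10.706   2.74   -3.475   0.148  -7.407  -4.33   64.867
 -32.259  39.443] 
sd    [0.02  0.36  0.103 0.233 0.016 0.082 0.047 0.009 0.001 0.016 0.012] 
last  [-39.24  13.78 -10.63   2.59  -3.45   0.07  -7.36  -4.32  64.87 -32.23
  39.47] 9.875
```

Emit:
{"op": "move_arm", "data": {
  "moves": [
    [[0.0007,-0.0038,0.0018,0,0],[0.0014,-0.0076,0.0036,0,0],[0.0021,-0.0117,0.0048,0,0],[0.0028,-0.0157,0.0059,0,0],[0.0028,-0.0157,0.0059,0,0]]
  ]
}}

```text
clock: 10.5
eef_pos: [0.4871, -0.2419, 0.112]
tool_rot: [0.641, 0.767, 0.005, -0.008]
ft_force: [-0.8, 17.6, -6.1]
grip_width: 0.0128
grasp_force: 65.3
```

```bash
python3 st.py + 6
```

```text
first [-20.41  16.33  -4.83   2.26  -4.04  -0.09  -8.56  -4.7   65.34 -17.12
  46.02] 
mean  [-20.433  16.969  -5.247   2.166  -4.015   0.097  -8.494  -4.691  65.326
 -17.142  46.012] 
sd    [0.016 0.578 0.528 0.642 0.027 0.167 0.034 0.006 0.005 0.013 0.007] 
last  [-2.045e+01  1.661e+01 -6.030e+00  1.970e+00 -4.010e+00  3.000e-02
 -8.460e+00 -4.690e+00  6.532e+01 -1.715e+01  4.600e+01] 10.8
```

Emit:
{"op": "move_arm", "data": {
  "moves": [
    [[0.0007,-0.0042,0.0005,0,0],[0.0015,-0.0084,0.0007,0,0],[0.0022,-0.0126,0.0005,0,0],[0.003,-0.0168,0,0,0],[0.003,-0.0168,0,0,0]]
  ]
}}

```text
clock: 11.42
eef_pos: [0.4904, -0.2592, 0.1137]
tool_rot: [0.641, 0.767, 0.005, -0.007]
ft_force: [-4.0, 18.0, 2.3]
grip_width: 0.0125
grasp_force: 67.3
```

```bash
python3 st.py + 6
```

```text
first [ 5.300e-01  1.776e+01  1.740e+00 -8.300e-01 -4.270e+00 -3.000e-02
 -7.910e+00 -4.400e+00  6.727e+01  4.400e-01  4.768e+01] 
mean  [ 5.2900e-01  1.7478e+01  2.4410e+00 -5.4400e-01 -4.2210e+00 -4.8000e-02
 -7.8520e+00 -4.3900e+00  6.7264e+01  4.4000e-01  4.7684e+01] 
sd    [0.006 0.43  0.398 0.505 0.043 0.067 0.03  0.005 0.003 0.005 0.011] 
last  [ 5.200e-01  1.758e+01  2.090e+00  3.000e-02 -4.200e+00 -1.000e-02
 -7.820e+00 -4.390e+00  6.726e+01  4.300e-01  4.767e+01] 11.725
```

Emit:
{"op": "move_arm", "data": {
  "moves": [
    [[0.0007,-0.0041,-0.0011,0,0],[0.0014,-0.0081,-0.0023,0,0],[0.0021,-0.0119,-0.0041,0,0],[0.0028,-0.0157,-0.0059,0,0],[0.0028,-0.0157,-0.0059,0,0]]
  ]
}}

```text
clock: 12.35
eef_pos: [0.4938, -0.2768, 0.1095]
tool_rot: [0.642, 0.767, 0.004, -0.005]
ft_force: [-5.3, 13.8, 8.5]
grip_width: 0.0129
grasp_force: 69.7
```

```bash
python3 st.py + 6
```

```text
first [22.93 14.56  7.88 -3.48 -3.65 -0.09 -5.88 -3.25 69.69 18.4  43.49] 
mean  [ 2.2924e+01  1.4807e+01  8.4480e+00 -2.8140e+00 -3.6200e+00  8.0000e-03
 -5.8330e+00 -3.2420e+00  6.9691e+01  1.8388e+01  4.3480e+01] 
sd    [0.024 0.588 0.356 0.514 0.033 0.129 0.026 0.004 0.002 0.024 0.008] 
last  [ 2.294e+01  1.485e+01  8.590e+00 -2.040e+00 -3.610e+00  3.000e-02
 -5.810e+00 -3.240e+00  6.969e+01  1.841e+01  4.349e+01] 12.65
```

Emit:
{"op": "move_arm", "data": {
  "moves": [
    [[0.0006,-0.0035,-0.0024,0,0],[0.0012,-0.0069,-0.0049,0,0],[0.0017,-0.0099,-0.0079,0,0],[0.0022,-0.0128,-0.0109,0,0],[0.0022,-0.0128,-0.0109,0,0]]
  ]
}}

```text
clock: 13.28
eef_pos: [0.4968, -0.2921, 0.0999]
tool_rot: [0.642, 0.766, 0.003, -0.002]
ft_force: [-5.5, 9.1, 11.7]
grip_width: 0.0128
grasp_force: 72.4
```

```bash
python3 st.py + 6
```

```text
first [45.03  9.22 11.87 -4.5  -2.7  -0.22 -3.12 -1.94 72.43 34.   33.97] 
mean  [45.026  9.888 11.837 -4.156 -2.701 -0.075 -3.093 -1.934 72.43  33.995
 33.965] 
sd    [0.008 0.461 0.5   0.393 0.016 0.115 0.015 0.002 0.    0.004 0.01 ] 
last  [45.02 10.69 12.37 -4.   -2.71  0.12 -3.08 -1.93 72.43 33.99 33.98] 13.575
```

Emit:
{"op": "move_arm", "data": {
  "moves": [
    [[-0.0005,0.003,0.003,0,0],[-0.001,0.0059,0.006,0,0],[-0.0016,0.0094,0.0085,0,0],[-0.0022,0.0128,0.0109,0,0],[-0.0022,0.0128,0.0109,0,0]]
  ]
}}

```text
clock: 14.2
eef_pos: [0.4952, -0.2842, 0.1071]
tool_rot: [0.643, 0.766, -0.001, 0.0]
ft_force: [2.8, -4.5, -15.3]
grip_width: 0.0129
grasp_force: 64.8
```

```bash
python3 st.py - 6
```

```text
first [ 3.234e+01 -4.690e+00 -1.724e+01  1.850e+00  1.470e+00 -6.000e-02
  1.130e+00  1.060e+00  6.478e+01  2.598e+01  4.104e+01] 
mean  [ 3.2323e+01 -4.6620e+00 -1.6059e+01  1.5150e+00  1.4860e+00 -1.2000e-02
  1.0880e+00  1.0540e+00  6.4781e+01  2.5970e+01  4.1045e+01] 
sd    [0.016 0.202 0.784 0.514 0.018 0.068 0.029 0.012 0.014 0.015 0.012] 
last  [ 32.32  -5.04 -16.07   1.54   1.49  -0.1    1.1    1.07  64.76  25.97
  41.04] 14.5
```

Emit:
{"op": "move_arm", "data": {
  "moves": [
    [[-0.0007,0.0038,0.0018,0,0],[-0.0014,0.0076,0.0036,0,0],[-0.0021,0.0117,0.0048,0,0],[-0.0028,0.0157,0.0059,0,0],[-0.0028,0.0157,0.0059,0,0]]
  ]
}}

```text
clock: 15.12
eef_pos: [0.4926, -0.2703, 0.114]
tool_rot: [0.643, 0.765, -0.003, 0.002]
ft_force: [1.5, -8.3, -13.5]
grip_width: 0.0129
grasp_force: 61.5
```

```bash
python3 st.py - 6
```

```text
first [ 13.8   -7.92 -12.64  -0.15   2.18   0.14   3.18   2.19  61.5   11.79
  47.99] 
mean  [ 13.822  -7.913 -13.156  -0.172   2.165   0.119   3.112   2.174  61.523
  11.81   48.002] 
sd    [0.016 0.353 0.295 0.221 0.035 0.069 0.036 0.006 0.01  0.015 0.006] 
last  [ 13.83  -7.54 -13.39   0.21   2.18   0.22   3.08   2.17  61.53  11.82
  48.01] 15.425
```

Emit:
{"op": "move_arm", "data": {
  "moves": [
    [[-0.0007,0.0042,0.0005,0,0],[-0.0015,0.0084,0.0007,0,0],[-0.0022,0.0126,0.0005,0,0],[-0.003,0.0168,0,0,0],[-0.003,0.0168,0,0,0]]
  ]
}}

```text
clock: 16.05
eef_pos: [0.49, -0.256, 0.1162]
tool_rot: [0.644, 0.765, -0.004, 0.004]
ft_force: [-2.2, -12.5, -4.7]
grip_width: 0.013
grasp_force: 61.2
```

```bash
python3 st.py - 6
```

```text
first [ -3.12 -11.48  -4.5   -3.98   2.88   0.12   6.06   3.78  61.16  -2.74
  50.21] 
mean  [ -3.12  -11.42   -4.124  -4.176   2.887   0.144   5.979   3.763  61.16
  -2.738  50.235] 
sd    [0.011 0.369 0.252 0.355 0.02  0.102 0.041 0.008 0.003 0.009 0.019] 
last  [ -3.11 -11.96  -4.01  -3.97   2.87   0.     5.94   3.76  61.16  -2.73
  50.25] 16.35
```

Emit:
{"op": "move_arm", "data": {
  "moves": [
    [[-0.0007,0.0041,-0.0011,0,0],[-0.0014,0.0081,-0.0023,0,0],[-0.0021,0.0119,-0.0041,0,0],[-0.0028,0.0157,-0.0059,0,0],[-0.0028,0.0157,-0.0059,0,0]]
  ]
}}

```text
clock: 16.98
eef_pos: [0.4872, -0.2406, 0.1133]
tool_rot: [0.644, 0.765, -0.004, 0.005]
ft_force: [-7.8, -10.4, 11.1]
grip_width: 0.0125
grasp_force: 64.0
```

```bash
python3 st.py - 6 >/dev/null
python3 - <<'E'
import json,numpy as np
for l in open("st.jsonl"):
    d,L=json.loads(l);print(d,np.mean(L,0).round(3),np.std(L,0)[[0,1,5]].round(2))
E
```

```text
-- [-4.3865e+01  1.4870e+00  2.2418e+01 -1.1758e+01  4.3700e-01 -1.4000e-02
  2.2800e+00  2.2050e+00  7.0376e+01 -3.5229e+01  3.6653e+01] [0.02 0.4  0.08]
+ [-39.278  14.224 -10.706   2.74   -3.475   0.148  -7.407  -4.33   64.867
 -32.259  39.443] [0.02 0.36 0.08]
+ [-20.433  16.969  -5.247   2.166  -4.015   0.097  -8.494  -4.691  65.326
 -17.142  46.012] [0.02 0.58 0.17]
+ [ 5.2900e-01  1.7478e+01  2.4410e+00 -5.4400e-01 -4.2210e+00 -4.8000e-02
 -7.8520e+00 -4.3900e+00  6.7264e+01  4.4000e-01  4.7684e+01] [0.01 0.43 0.07]
+ [ 2.2924e+01  1.4807e+01  8.4480e+00 -2.8140e+00 -3.6200e+00  8.0000e-03
 -5.8330e+00 -3.2420e+00  6.9691e+01  1.8388e+01  4.3480e+01] [0.02 0.59 0.13]
+ [45.026  9.888 11.837 -4.156 -2.701 -0.075 -3.093 -1.934 72.43  33.995
 33.965] [0.01 0.46 0.11]
- [ 3.2323e+01 -4.6620e+00 -1.6059e+01  1.5150e+00  1.4860e+00 -1.2000e-02
  1.0880e+00  1.0540e+00  6.4781e+01  2.5970e+01  4.1045e+01] [0.02 0.2  0.07]
- [ 13.822  -7.913 -13.156  -0.172   2.165   0.119   3.112   2.174  61.523
  11.81   48.002] [0.02 0.35 0.07]
- [ -3.12  -11.42   -4.124  -4.176   2.887   0.144   5.979   3.763  61.16
  -2.738  50.235] [0.01 0.37 0.1 ]
- [-21.277  -8.498  11.713  -9.543   2.348   0.108   6.364   4.092  64.065
 -18.398  47.244] [0.02 0.53 0.15]
```

```bash
cat > fit.py <<'E'
import json,sys,numpy as np;from scipy.optimize import least_squares
R=[];D=[]
for l in open("st.jsonl"):
    d,L=json.loads(l)
    if d not in("+","-","--"):continue
    R.append(np.mean(L,0));D.append(1 if d=="+" else -1)
R=np.array(R);D=np.array(D);psi=np.radians(R[:,0]+(0))
def model(x):
    dh,Dr,G,ph,cx=x;return D*Dr-G*np.sin(psi+ph)-dh*R[:,1]-cx*R[:,2]
f=lambda x:np.r_[(model(x)-R[:,5])/.05,(x[0])/.02,(x[1]-.21)/.015,(x[2]-.16)/.015,x[4]/.003]
out=[]
for p in range(0,360,15):
    s=least_squares(f,[0,.21,.16,np.radians(p),0]);out.append((round(2*s.cost,2),round(np.degrees(s.x[3])%360,1),s.x.round(3)))
for o in sorted(out,key=lambda o:o[0])[:1]:print(o)
for p in range(0,360,20):
    g=lambda x:f([x[0],x[1],x[2],np.radians(p),x[3]])
    s=least_squares(g,[0,.21,.16,0]);print(p,round(2*s.cost,1),s.x.round(3))
s=least_squares(f,[0,.21,.16,np.radians(min(out,key=lambda o:o[0])[1]),0]);print((model(s.x)-R[:,5]).round(3))
E
python3 fit.py
```

```text
(np.float64(10.68), np.float64(312.6), array([ 0.019,  0.196,  0.173, -0.828,  0.002]))
0 61.3 [0.014 0.172 0.161 0.002]
20 104.8 [0.012 0.161 0.13  0.002]
40 141.6 [0.011 0.155 0.096 0.002]
60 165.0 [0.011 0.153 0.069 0.002]
80 177.1 [0.011 0.154 0.053 0.002]
100 181.6 [0.011 0.154 0.047 0.001]
120 180.6 [0.011 0.154 0.05  0.001]
140 173.5 [0.011 0.153 0.062 0.001]
160 157.9 [0.011 0.154 0.085 0.001]
180 133.1 [0.012 0.158 0.11  0.001]
200 103.9 [0.014 0.167 0.13  0.001]
220 77.3 [0.016 0.177 0.141 0.001]
240 55.6 [0.018 0.186 0.146 0.001]
260 38.0 [0.019 0.193 0.151 0.001]
280 23.4 [0.019 0.198 0.158 0.001]
300 13.0 [0.019 0.198 0.167 0.001]
320 11.7 [0.018 0.194 0.176 0.002]
340 26.8 [0.016 0.185 0.177 0.002]
[-0.075 -0.025 -0.047  0.041 -0.03   0.073 -0.024 -0.049  0.014 -0.005]
```

Emit:
{"op": "move_arm", "data": {
  "moves": [
    [[-0.0012,0.0069,-0.0049,0,0],[-0.0022,0.0128,-0.0109,0,0],[-0.003,0.0168,-0.0164,0,0],[-0.0035,0.0196,-0.0217,0,0],[-0.0035,0.0196,-0.0217,0,0]]
  ]
}}

```text
clock: 17.9
eef_pos: [0.4825, -0.2166, 0.0918]
tool_rot: [0.643, 0.766, -0.002, 0.002]
ft_force: [-10.9, 2.8, 20.7]
grip_width: 0.0131
grasp_force: 80.7
```

```bash
python3 st.py -- 4
```

```text
first [-59.01   4.54  21.03 -10.75   0.21   0.29   0.9    1.71  80.65 -42.86
  25.75] 
mean  [-59.001   4.518  20.662 -11.146   0.212   0.306   0.881   1.704  80.638
 -42.846  25.744] 
sd    [0.019 0.447 0.428 0.44  0.021 0.081 0.01  0.001 0.007 0.011 0.013] 
last  [-58.97   4.12  20.65 -10.82   0.25   0.25   0.87   1.7   80.63 -42.83
  25.76] 18.1
```

Emit:
{"op": "move_arm", "data": {
  "moves": [
    [[0,0,0.004,0,0],[0,0,0.004,0,40],[0,0,0.004,0,40],[0,0,0.004,0,40]]
  ]
}}

```text
clock: 18.6
eef_pos: [0.4838, -0.2151, 0.0918]
tool_rot: [0.643, 0.766, 0.0, 0.001]
ft_force: [-0.2, 0.9, 0.5]
grip_width: 0.0338
grasp_force: 0.0
```

```bash
python3 log.py open; python3 st.py x 3|tail -1
```

```text
['open'] 18.6 s -0.0441 z 0.0918 F [-0.2  0.9  0.5] tau [-4.000e-02 -4.184e+01  2.234e+01 -1.000e-02  0.000e+00  0.000e+00] w 0.0338 g 0.0
 -1.000e-02  0.000e+00  0.000e+00 -4.431e+01  2.546e+01] 18.75
```

Emit:
{"op": "move_arm", "data": {
  "moves": [
    [[0.0024,-0.0138,0.022,0,40],[0.0077,-0.0433,0.034,0,40],[0.012,-0.068,0.022,0,40],[0.0142,-0.0806,0.006,0,40],[0.0142,-0.0806,0.006,0,40]]
  ]
}}

```text
clock: 19.38
eef_pos: [0.4958, -0.295, 0.095]
tool_rot: [0.643, 0.766, -0.0, -0.002]
ft_force: [-0.5, 0.6, -0.0]
grip_width: 0.0343
grasp_force: 0.0
```

```bash
python3 log.py regrip
```

```text
['regrip'] 19.38 s 0.0367 z 0.0950 F [-0.5  0.6 -0. ] tau [-5.800e-01 -4.626e+01  2.357e+01 -3.300e-01 -7.000e-02 -3.000e-02] w 0.0343 g 0.0
```

Emit:
{"op": "move_arm", "data": {
  "moves": [
    [[0,0,0,0,40],[0,0,0,0,0],[0,0,0,0,0],[0,0,0,0,0],[0,0,0,0,0]]
  ]
}}

```text
clock: 20.0
eef_pos: [0.4973, -0.295, 0.098]
tool_rot: [0.643, 0.766, 0.0, -0.0]
ft_force: [-1.8, 2.8, 5.0]
grip_width: 0.0129
grasp_force: 59.3
```

```bash
python3 log.py grip2;python3 st.py g 3
```

```text
['grip2'] 20.0 s 0.0369 z 0.0980 F [-1.8  2.8  5. ] tau [ -0.98 -43.69  23.34  -1.33  -0.41   0.38] w 0.0129 g 59.3
first [49.12  5.    5.51 -3.1  -0.74  0.58 -1.09 -0.46 59.37 36.94 31.97] 
mean  [49.125  4.406  5.995 -2.715 -0.718  0.486 -1.112 -0.465 59.385 36.944
 31.974] 
sd    [0.004 0.635 0.483 0.509 0.017 0.141 0.018 0.004 0.008 0.006 0.007] 
last  [49.13  3.53  5.82 -2.   -0.71  0.29 -1.13 -0.47 59.39 36.94 31.97] 20.15
```

Emit:
{"op": "move_arm", "data": {
  "moves": [
    [[-0.0005,0.003,0.003,0,0],[-0.001,0.0059,0.006,0,0],[-0.0016,0.0094,0.0085,0,0],[-0.0022,0.0128,0.0109,0,0],[-0.0022,0.0128,0.0109,0,0]]
  ]
}}

```text
clock: 20.78
eef_pos: [0.4954, -0.2849, 0.107]
tool_rot: [0.643, 0.766, -0.002, 0.001]
ft_force: [1.3, -5.3, -8.8]
grip_width: 0.0126
grasp_force: 59.1
```

```bash
sed -i '/^\["/s/\["\([-+]*\)"/["1\1"/' st.jsonl; python3 st.py - 6|tail -5|head -3
```

```text
first [33.07 -5.36 -9.22 -0.2   1.89  0.4   1.75  1.51 59.14 26.67 40.95] 
mean  [33.05  -5.504 -9.02   0.455  1.84   0.323  1.698  1.502 59.152 26.657
 40.97 ]
```

Emit:
{"op": "move_arm", "data": {
  "moves": [
    [[-0.0007,0.0038,0.0018,0,0],[-0.0014,0.0076,0.0036,0,0],[-0.0021,0.0117,0.0048,0,0],[-0.0028,0.0157,0.0059,0,0],[-0.0028,0.0157,0.0059,0,0]]
  ]
}}

```text
clock: 21.7
eef_pos: [0.4927, -0.2707, 0.1136]
tool_rot: [0.643, 0.766, -0.003, 0.002]
ft_force: [0.7, -9.2, -6.5]
grip_width: 0.0127
grasp_force: 58.9
```

```bash
python3 st.py - 6|grep -A1 mean
```

```text
mean  [14.363 -8.44  -6.572 -1.095  2.294  0.2    3.512  2.425 58.925 12.194
 47.62 ]
```

Emit:
{"op": "move_arm", "data": {
  "moves": [
    [[-0.0007,0.0042,0.0005,0,0],[-0.0015,0.0084,0.0007,0,0],[-0.0022,0.0126,0.0005,0,0],[-0.003,0.0168,0,0,0],[-0.003,0.0168,0,0,0]]
  ]
}}

```text
clock: 22.62
eef_pos: [0.4899, -0.2557, 0.1155]
tool_rot: [0.644, 0.765, -0.004, 0.004]
ft_force: [-3.1, -11.5, 0.2]
grip_width: 0.0127
grasp_force: 59.4
```

```bash
python3 st.py - 6|grep -A1 mean
```

```text
mean  [ -3.526 -10.738   0.653  -4.049   2.733   0.149   5.693   3.599  59.418
  -3.049  49.471]
```

Emit:
{"op": "move_arm", "data": {
  "moves": [
    [[-0.0007,0.0041,-0.0011,0,0],[-0.0014,0.0081,-0.0023,0,0],[-0.0021,0.0119,-0.0041,0,0],[-0.0028,0.0157,-0.0059,0,0],[-0.0028,0.0157,-0.0059,0,0]]
  ]
}}

```text
clock: 23.55
eef_pos: [0.4871, -0.2406, 0.1121]
tool_rot: [0.644, 0.765, -0.004, 0.006]
ft_force: [-7.8, -10.9, 12.8]
grip_width: 0.0129
grasp_force: 62.9
```

```bash
python3 st.py - 6|grep -A1 mean
```

```text
mean  [-2.1938e+01 -8.7560e+00  1.4042e+01 -9.0940e+00  2.3740e+00  3.8000e-02
  6.1390e+00  4.0900e+00  6.2792e+01 -1.8544e+01  4.6042e+01]
```

Emit:
{"op": "move_arm", "data": {
  "moves": [
    [[-0.0006,0.0035,-0.0024,0,0],[-0.0012,0.0069,-0.0049,0,0],[-0.0017,0.0099,-0.0079,0,0],[-0.0022,0.0128,-0.0109,0,0],[-0.0022,0.0128,-0.0109,0,0]]
  ]
}}

```text
clock: 24.48
eef_pos: [0.4843, -0.2254, 0.1018]
tool_rot: [0.644, 0.765, -0.003, 0.004]
ft_force: [-10.0, -3.8, 22.3]
grip_width: 0.0129
grasp_force: 70.1
```

```bash
python3 st.py - 6|grep -A1 mean
```

```text
mean  [-4.3377e+01 -1.8220e+00  2.2503e+01 -1.1019e+01  1.1110e+00 -6.3000e-02
  3.6420e+00  2.8610e+00  7.0061e+01 -3.3837e+01  3.5811e+01]
```

Emit:
{"op": "move_arm", "data": {
  "moves": [
    [[0.0005,-0.003,0.003,0,0],[0.001,-0.0059,0.006,0,0],[0.0016,-0.0094,0.0085,0,0],[0.0022,-0.0128,0.0109,0,0],[0.0022,-0.0128,0.0109,0,0]]
  ]
}}

```text
clock: 25.4
eef_pos: [0.4844, -0.2281, 0.1043]
tool_rot: [0.642, 0.767, 0.004, -0.007]
ft_force: [1.3, 12.7, -8.3]
grip_width: 0.0128
grasp_force: 64.8
```

```bash
python3 st.py + 6|grep -A1 mean
```

```text
mean  [-3.9068e+01  1.1987e+01 -8.9530e+00  2.6440e+00 -3.0230e+00  4.0000e-03
 -6.6300e+00 -3.7940e+00  6.4691e+01 -3.1131e+01  3.8350e+01]
```

Emit:
{"op": "move_arm", "data": {
  "moves": [
    [[0.0007,-0.0038,0.0018,0,0],[0.0014,-0.0076,0.0036,0,0],[0.0021,-0.0117,0.0048,0,0],[0.0028,-0.0157,0.0059,0,0],[0.0028,-0.0157,0.0059,0,0]]
  ]
}}

```text
clock: 26.32
eef_pos: [0.4871, -0.2417, 0.1105]
tool_rot: [0.641, 0.767, 0.005, -0.008]
ft_force: [-1.3, 17.5, -4.7]
grip_width: 0.0132
grasp_force: 64.6
```

```bash
python3 st.py + 6|grep -A1 mean
```

```text
mean  [-2.1255e+01  1.7565e+01 -4.7040e+00  2.2190e+00 -4.2770e+00 -5.9000e-02
 -8.9020e+00 -5.0010e+00  6.4531e+01 -1.7307e+01  4.4495e+01]
```

Emit:
{"op": "move_arm", "data": {
  "moves": [
    [[0.0007,-0.0042,0.0005,0,0],[0.0015,-0.0084,0.0007,0,0],[0.0022,-0.0126,0.0005,0,0],[0.003,-0.0168,0,0,0],[0.003,-0.0168,0,0,0]]
  ]
}}

```text
clock: 27.25
eef_pos: [0.4904, -0.2589, 0.1121]
tool_rot: [0.641, 0.767, 0.005, -0.007]
ft_force: [-2.2, 18.6, 4.3]
grip_width: 0.0124
grasp_force: 66.6
```

```bash
python3 st.py + 6|grep -A1 mean
```

```text
mean  [ 1.6900e-01  1.8722e+01  3.6550e+00 -2.8200e-01 -4.4240e+00  1.6000e-02
 -8.6140e+00 -4.7030e+00  6.6603e+01  1.3600e-01  4.6135e+01]
```

Emit:
{"op": "move_arm", "data": {
  "moves": [
    [[0.0007,-0.0041,-0.0011,0,0],[0.0014,-0.0081,-0.0023,0,0],[0.0021,-0.0119,-0.0041,0,0],[0.0028,-0.0157,-0.0059,0,0],[0.0028,-0.0157,-0.0059,0,0]]
  ]
}}

```text
clock: 28.18
eef_pos: [0.4937, -0.2761, 0.108]
tool_rot: [0.641, 0.767, 0.004, -0.006]
ft_force: [-4.9, 16.3, 10.3]
grip_width: 0.0127
grasp_force: 69.6
```

```bash
python3 st.py + 6|grep -A1 mean; sed -i 's/x\[0\])\/.02/x[0]-.015)\/.015/' fit.py; python3 fit.py
```

```text
mean  [ 2.2900e+01  1.6685e+01  1.0964e+01 -2.5540e+00 -4.0960e+00 -1.4000e-02
 -6.7680e+00 -3.7960e+00  6.9567e+01  1.7734e+01  4.1983e+01] 
(np.float64(26.15), np.float64(243.0), array([ 2.100e-02,  1.920e-01,  1.800e-01, -2.041e+00,  2.000e-03]))
0 149.8 [0.017 0.161 0.129 0.003]
20 185.6 [0.016 0.154 0.096 0.002]
40 209.0 [0.015 0.152 0.065 0.001]
60 220.1 [0.015 0.153 0.045 0.001]
80 223.5 [0.015 0.153 0.037 0.001]
100 221.9 [0.015 0.153 0.04  0.001]
120 214.1 [0.014 0.151 0.053 0.   ]
140 195.6 [ 0.014  0.15   0.079 -0.   ]
160 161.0 [ 0.014  0.153  0.116 -0.   ]
180 112.2 [ 0.015  0.16   0.155 -0.001]
200 64.9 [ 0.017  0.173  0.18  -0.   ]
220 35.7 [0.019 0.184 0.187 0.001]
240 26.3 [0.021 0.191 0.181 0.002]
260 29.6 [0.022 0.194 0.173 0.003]
280 39.9 [0.022 0.193 0.168 0.003]
300 55.7 [0.021 0.189 0.165 0.004]
320 78.5 [0.02  0.181 0.162 0.004]
340 110.7 [0.019 0.171 0.151 0.003]
[-0.202 -0.025  0.039  0.045 -0.075  0.025  0.009 -0.066  0.011]
```

```bash
cat > fit2.py <<'E'
import json,numpy as np;from scipy.optimize import least_squares
R=[];D=[];S=[];A=[]
for l in open("st.jsonl"):
    d,L=json.loads(l)
    if d=="x":continue
    A+=L
    k=0 if d[0]=="1" else 1;d=d.lstrip("1")
    if d not in("+","-","--"):continue
    r=np.mean(L,0)
    if r[0]<-55 :continue
    R.append(r);D.append(1 if d=="+" else -1);S.append(k)
A=np.array(A);R=np.array(R);D=np.array(D);S=np.array(S)
X=lambda r:np.c_[r[:,4],r[:,6],r[:,7],r[:,6]*r[:,9]/50,r[:,7]*r[:,9]/50,r[:,7]*0+1,r[:,9]/50]
c,*_=np.linalg.lstsq(X(A),A[:,1],rcond=None);print("Ft resid sd",(X(A)@c-A[:,1]).std().round(3),"means",(X(R)@c-R[:,1]).round(2))
Ft=X(R)@c
w=R[:,5]+.0*R[:,1]  # moment at h=.21 with measured Ft; swap in smooth Ft (lever from axle: z-.019+.21+... )
lev=(R[:,10]/1e3-.019+.21)
wc=w+lev*(Ft-R[:,1])
psi=np.radians(R[:,0])
for nm,y in(("raw",w),("clean",wc)):
  for use in((0,),(1,),(0,1)):
    m=np.isin(S,use)
    def f(x):
        dh,Dr,G,p0,p1,cx,b=x
        e=D*Dr-G*np.sin(psi+np.where(S==0,p0,p1))-dh*R[:,1]-cx*R[:,2]+b-y
        return np.r_[(e/.05)[m],(dh-.02)/.01,(Dr-.21)/.01,(G-.16)/.01,cx/.003,b/.03,(p1-p0+np.radians(108))/.1 if len(use)==2 else 0]
    s=min((least_squares(f,[.02,.21,.16,a,a-1.9,0,0],loss="soft_l1") for a in np.radians(range(0,360,30))),key=lambda s:s.cost)
    C=np.linalg.pinv(s.jac.T@s.jac)
    print(nm,use,round(s.cost,1),"p0,p1",np.degrees(s.x[3:5]).round()%360,"sd",np.degrees(np.sqrt(np.diag(C))[3:5]).round(),s.x.round(3)); 
    print("   ",(f(s.x)[:m.sum()]*.05).round(3))
E
python3 fit2.py
```

```text
Ft resid sd 0.513 means [ 0.11 -0.58  0.19 -0.05 -0.01  0.2  -0.06  0.13  0.14 -0.37 -0.18  0.27
  0.09  0.44 -0.26  0.14  0.33  0.14 -0.05]
raw (0,) 3.6 p0,p1 [317. 258.] sd [19.  0.] [2.000e-02 2.070e-01 1.630e-01 5.538e+00 4.495e+00 2.000e-03 2.600e-02]
    [-0.073 -0.012 -0.041  0.045 -0.024  0.086 -0.018 -0.042  0.023  0.003]
raw (1,) 6.2 p0,p1 [275. 237.] sd [ 0. 20.] [2.200e-02 2.070e-01 1.620e-01 4.798e+00 4.132e+00 1.000e-03 2.200e-02]
    [-0.219 -0.042  0.029  0.049 -0.063  0.021  0.004 -0.061  0.03 ]
raw (0, 1) 9.5 p0,p1 [328. 221.] sd [8. 8.] [ 2.10e-02  2.04e-01  1.63e-01 -5.50e-01 -2.43e+00  2.00e-03  5.40e-02]
    [-0.047 -0.01  -0.051  0.026 -0.045  0.07  -0.016 -0.033  0.042  0.027
 -0.187 -0.031  0.02   0.021 -0.096  0.027  0.018 -0.043  0.055]
clean (0,) 6.5 p0,p1 [305. 139.] sd [18. nan] [ 2.1000e-02  2.0700e-01  1.6100e-01 -9.6700e-01 -5.4116e+01  1.0000e-03
  5.0000e-03]
    [-0.101  0.062 -0.132  0.029 -0.029  0.05  -0.003 -0.068  0.002  0.107]
clean (1,) 5.9 p0,p1 [207. 245.] sd [nan 25.] [2.200e-02 2.070e-01 1.630e-01 3.607e+00 4.284e+00 3.000e-03 4.700e-02]
    [-0.135 -0.057  0.051 -0.028  0.007  0.044 -0.032 -0.076  0.041]
clean (0, 1) 12.9 p0,p1 [337. 230.] sd [8. 8.] [2.100e-02 2.050e-01 1.620e-01 5.879e+00 4.008e+00 2.000e-03 7.500e-02]
    [-0.063  0.126 -0.102  0.026 -0.055  0.016 -0.001 -0.061  0.014  0.123
 -0.118 -0.056  0.042 -0.035  0.007  0.034 -0.027 -0.052  0.084]fit2.py:29: RuntimeWarning: invalid value encountered in sqrt
  print(nm,use,round(s.cost,1),"p0,p1",np.degrees(s.x[3:5]).round()%360,"sd",np.degrees(np.sqrt(np.diag(C))[3:5]).round(),s.x.round(3));
```

Emit:
{"op": "move_arm", "data": {
  "moves": [
    [[-0.0014,0.0076,0.0036,0,0],[-0.0028,0.0157,0.0059,0,0],[-0.0043,0.0241,0.0066,0,0],[-0.0058,0.0325,0.0059,0,0],[-0.0072,0.0406,0.0036,0,0]]
  ]
}}

```text
clock: 29.1
eef_pos: [0.4887, -0.2493, 0.113]
tool_rot: [0.644, 0.765, -0.006, 0.005]
ft_force: [-4.2, -14.6, 2.6]
grip_width: 0.0128
grasp_force: 63.9
```

Emit:
{"op": "move_arm", "data": {
  "moves": [
    [[-0.0014,0.0076,-0.0036,0,0],[-0.0026,0.0145,-0.0085,0,0],[-0.0036,0.0204,-0.0145,0,0],[-0.0045,0.0252,-0.0215,0,0],[-0.0048,0.0272,-0.0253,0,0]]
  ]
}}

```text
clock: 29.72
eef_pos: [0.483, -0.2186, 0.0913]
tool_rot: [0.644, 0.765, -0.003, 0.004]
ft_force: [-14.1, -1.2, 20.8]
grip_width: 0.0131
grasp_force: 80.3
```

Emit:
{"op": "move_arm", "data": {
  "moves": [
    [[0,0,0.0,0,0],[0,0,0.004,0,0]]
  ]
}}

```text
clock: 29.98
eef_pos: [0.4829, -0.2187, 0.0918]
tool_rot: [0.644, 0.765, -0.003, 0.003]
ft_force: [0.1, -10.4, -14.7]
grip_width: 0.0129
grasp_force: 75.6
```

```bash
python3 log.py rel2; python3 an.py|tail -1
```

```text
['rel2'] 29.98 s -0.0407 z 0.0918 F [  0.1 -10.4 -14.7] tau [  4.73 -48.59  24.6    1.51   2.67   0.5 ] w 0.0129 g 75.6
['rel2'] 29.98 psi -57.7 r 0.0482 Ft -10.3 Fr -14.7 Fa -1.7 Tn 1.979 M [2.51  2.315 0.97 ] T [-2.005 -0.026  0.485]
```

Emit:
{"op": "move_arm", "data": {
  "moves": [
    [[0,0,0,0,40],[0,0,0,0,40],[0,0,0,0,40]]
  ]
}}

```text
clock: 30.35
eef_pos: [0.4836, -0.2149, 0.0906]
tool_rot: [0.643, 0.766, 0.0, 0.0]
ft_force: [0.8, -0.4, 0.5]
grip_width: 0.0342
grasp_force: 0.0
```

```bash
python3 log.py open2; python3 an.py|tail -1
```

```text
['open2'] 30.35 s -0.0443 z 0.0906 F [ 0.8 -0.4  0.5] tau [-7.000e-02 -4.185e+01  2.230e+01 -1.000e-02 -0.000e+00  0.000e+00] w 0.0342 g 0.0
['open2'] 30.35 psi -61.0 r 0.0507 Ft -0.6 Fr 0.5 Fa 0.7 Tn -0.022 M [-0.045 -0.056 -0.131] T [ 0.015  0.039 -0.022]
```

```bash
python3 - <<'E'
import json
o=[]
for l in open("st.jsonl"):
    d,L=json.loads(l)
    if d in("+","-"):d="2"+d
    o.append(json.dumps([d,L]))
open("st.jsonl","w").write("\n".join(o)+"\n")
s=open("st.py").read().replace("q[2]*1e3])","q[2]*1e3,-T@t,T[2],*o['tau']])").replace("print(\"first","0 and print(\"first").replace("L=np.array(L)\n","L=np.array(L);print(L[:,:12].mean(0).round(2))\n")
open("st.py","w").write(s)
E
grep -c . st.jsonl
```

```text
22
```

Emit:
{"op": "move_arm", "data": {
  "moves": [
    [[0.0024,-0.0138,0.022,0,40],[0.0077,-0.0433,0.034,0,40],[0.012,-0.068,0.022,0,40],[0.0142,-0.0806,0.0075,0,40],[0.0142,-0.0806,0.0075,0,40]]
  ]
}}

```text
clock: 30.98
eef_pos: [0.496, -0.2951, 0.0958]
tool_rot: [0.643, 0.766, -0.0, -0.002]
ft_force: [-0.7, 0.8, 1.2]
grip_width: 0.0341
grasp_force: 0.0
```

Emit:
{"op": "move_arm", "data": {
  "moves": [
    [[0,0,0,0,40],[0,0,0,0,0],[0,0,0,0,0],[0,0,0,0,0],[0,0,0,0,0]]
  ]
}}

```text
clock: 31.6
eef_pos: [0.4973, -0.295, 0.0986]
tool_rot: [0.643, 0.766, 0.0, -0.0]
ft_force: [-2.6, 2.4, 4.3]
grip_width: 0.0129
grasp_force: 59.6
```

```bash
python3 log.py grip3; python3 an.py|tail -1
```

```text
['grip3'] 31.6 s 0.0370 z 0.0986 F [-2.6  2.4  4.3] tau [ -0.81 -44.18  23.37  -1.16  -0.4    0.38] w 0.0129 g 59.6
['grip3'] 31.60 psi 48.6 r 0.0493 Ft 2.8 Fr 4.3 Fa -2.2 Tn -0.631 M [-0.434 -0.381 -0.015] T [0.585 0.313 0.385]
```

Emit:
{"op": "move_arm", "data": {
  "moves": [
    [[-0.001,0.0059,0.006,0,0],[-0.0019,0.0106,0.0096,0,0],[-0.002,0.0114,0.0101,0,0],[-0.0021,0.0121,0.0105,0,0],[-0.0022,0.0128,0.0109,0,0]]
  ]
}}

```text
clock: 32.22
eef_pos: [0.4957, -0.2866, 0.1066]
tool_rot: [0.643, 0.765, -0.003, 0.002]
ft_force: [4.8, -11.8, -18.4]
grip_width: 0.0125
grasp_force: 58.5
```

Emit:
{"op": "move_arm", "data": {
  "moves": [
    [[-0.0012,0.0069,0.0033,0,0],[-0.0023,0.0133,0.0053,0,0],[-0.0025,0.0141,0.0055,0,0],[-0.0026,0.0149,0.0057,0,0],[-0.0028,0.0157,0.0059,0,0]]
  ]
}}

```text
clock: 32.85
eef_pos: [0.4931, -0.2728, 0.1136]
tool_rot: [0.644, 0.765, -0.004, 0.004]
ft_force: [3.2, -15.7, -14.2]
grip_width: 0.0128
grasp_force: 58.5
```

```bash
python3 st.py 3- 6
```

```text
[ 1.627e+01 -1.372e+01 -1.285e+01  4.000e-02  3.380e+00 -7.000e-02
  5.410e+00  3.360e+00  5.881e+01  1.392e+01  4.771e+01 -2.100e-01]
```

Emit:
{"op": "move_arm", "data": {
  "moves": [
    [[-0.0015,0.0084,0.0007,0,0],[-0.0025,0.0143,0.0003,0,0],[-0.0027,0.0151,0.0002,0,0],[-0.0028,0.016,0.0001,0,0],[-0.003,0.0168,0,0,0]]
  ]
}}

```text
clock: 33.78
eef_pos: [0.4905, -0.259, 0.116]
tool_rot: [0.645, 0.765, -0.006, 0.007]
ft_force: [-2.3, -16.6, -2.4]
grip_width: 0.0124
grasp_force: 59.8
```

```bash
python3 st.py 3- 6
```

```text
[ -0.67 -17.64  -3.89  -3.63   4.03  -0.22   8.38   4.98  59.5   -0.59
  50.06   0.72]
```

Emit:
{"op": "move_arm", "data": {
  "moves": [
    [[-0.0013,0.0074,-0.002,0,0],[-0.0024,0.0135,-0.0046,0,0],[-0.0025,0.0143,-0.005,0,0],[-0.0027,0.015,-0.0054,0,0],[-0.0028,0.0157,-0.0059,0,0]]
  ]
}}

```text
clock: 34.7
eef_pos: [0.4879, -0.2447, 0.114]
tool_rot: [0.645, 0.764, -0.007, 0.009]
ft_force: [-7.6, -20.9, 16.8]
grip_width: 0.0131
grasp_force: 63.1
```

```bash
python3 st.py 3- 6
```

```text
[-16.53 -18.08  14.73 -11.     4.44  -0.09  10.78   6.68  62.89 -14.25
  48.02   2.29]
```

Emit:
{"op": "move_arm", "data": {
  "moves": [
    [[0.0012,-0.0068,0.0033,0,0],[0.0024,-0.0133,0.0053,0,0],[0.0025,-0.0141,0.0055,0,0],[0.0026,-0.0149,0.0057,0,0],[0.0028,-0.0157,0.0059,0,0]]
  ]
}}

```text
clock: 35.62
eef_pos: [0.4881, -0.2468, 0.1147]
tool_rot: [0.642, 0.766, 0.002, -0.003]
ft_force: [-4.1, 8.5, 6.4]
grip_width: 0.0129
grasp_force: 61.0
```

```bash
python3 st.py 3+ 6
```

```text
[-14.02   7.67   6.54  -3.01  -1.9   -0.15  -2.96  -1.53  61.05 -12.15
  48.67   0.61]
```

Emit:
{"op": "move_arm", "data": {
  "moves": [
    [[0.0015,-0.0084,0.0007,0,0],[0.0025,-0.0143,0.0003,0,0],[0.0027,-0.0151,0.0002,0,0],[0.0028,-0.016,0.0001,0,0],[0.003,-0.0168,0,0,0]]
  ]
}}

```text
clock: 36.55
eef_pos: [0.4907, -0.2603, 0.1148]
tool_rot: [0.642, 0.767, 0.004, -0.006]
ft_force: [-5.9, 15.4, 12.2]
grip_width: 0.0129
grasp_force: 63.1
```

```bash
python3 st.py 3+ 6
```

```text
[ 1.87 15.62 11.09 -2.71 -3.86 -0.1  -6.2  -3.55 63.08  1.6  48.81  0.55]
```

Emit:
{"op": "move_arm", "data": {
  "moves": [
    [[0.0013,-0.0074,-0.002,0,0],[0.0024,-0.0135,-0.0046,0,0],[0.0025,-0.0143,-0.005,0,0],[0.0027,-0.015,-0.0054,0,0],[0.0028,-0.0157,-0.0059,0,0]]
  ]
}}

```text
clock: 37.48
eef_pos: [0.494, -0.2775, 0.11]
tool_rot: [0.642, 0.767, 0.003, -0.004]
ft_force: [-5.6, 8.5, 9.3]
grip_width: 0.0127
grasp_force: 65.3
```

```bash
python3 st.py 3+ 6; python3 -c "
from h import *;print(monitor.get_obs()['clock'])"
```

```text
[ 2.396e+01  1.209e+01  1.331e+01 -3.970e+00 -3.080e+00  2.000e-02
 -4.170e+00 -2.440e+00  6.572e+01  1.948e+01  4.383e+01  7.800e-01]
37.775
```

```bash
cat > fit3.py <<'E'
import json,numpy as np;from scipy.optimize import least_squares
R=[];D=[];S=[]
for l in open("st.jsonl"):
    d,L=json.loads(l)
    k,s=d[0],d[1:]
    if k not in"123" or not s or s[0] not in"+-":continue
    r=np.mean(L,0)[:11]
    if r[0]<-55:continue
    R.append(r);D.append(1 if s=="+" else -1);S.append(int(k)-1)
R=np.array(R);D=np.array(D);S=np.array(S);psi=np.radians(R[:,0]);y=R[:,5]
def run(sel,free):
    def f(x):
        dh,Dr,G,cx,b,b1,*p=x;p=np.array(p)
        e=D*Dr-G*np.sin(psi+p[S])-dh*R[:,1]-cx*R[:,2]+b+b1*np.sin(psi)-y
        tie=[0,0] if free else [(p[1]-p[0]+np.radians(108))/.06,(p[2]-p[1]+np.radians(108.5))/.06]
        return np.r_[(e/.05)[sel],(dh-.015)/.01,(Dr-.21)/.015,(G-.16)/.012,cx/.003,b/.05,b1/.03,tie]
    s=min((least_squares(f,[.015,.21,.16,0,0,0,a,a-1.9,a-3.8],loss="soft_l1") for a in np.radians(range(0,360,30))),key=lambda s:s.cost)
    C=np.linalg.pinv(s.jac.T@s.jac)
    return s,C,f
al=np.ones(len(y),bool)
for free in(1,0):
    s,C,f=run(al,free);print("free" if free else "tied",round(s.cost,1),np.degrees(s.x[6:]).round(1)%360,"sd",np.degrees(np.sqrt(np.diag(C))[6:]).round(1),s.x[:6].round(3));print((f(s.x)[:len(y)]*.05).round(2))
j=[]
for i in range(len(y)):
    m=al.copy();m[i]=0;j.append(np.degrees(run(m,0)[0].x[8])%360)
print("jack p2",np.round(j))
E
python3 fit3.py
```

```text
free 18.4 [319.3 229.2 122.1] sd [18.  16.  35.5] [0.016 0.168 0.17  0.001 0.015 0.006]
[-0.02 -0.01 -0.03  0.06 -0.01  0.08 -0.02 -0.06  0.    0.01 -0.21 -0.06
 -0.01  0.01 -0.07  0.03  0.05 -0.    0.09  0.03  0.21  0.04  0.04 -0.12
 -0.13]
tied 18.7 [329.1 221.4 113. ] sd [6.7 6.7 7.5] [0.015 0.165 0.169 0.001 0.032 0.01 ]
[-0.01 -0.01 -0.03  0.06 -0.02  0.07 -0.03 -0.06 -0.    0.01 -0.19 -0.05
 -0.01  0.   -0.08  0.02  0.04 -0.    0.1   0.03  0.21  0.05  0.05 -0.11
 -0.13]
jack p2 [113. 113. 114. 112. 114. 111. 114. 115. 113. 113. 112. 112. 112. 113.
 111. 114. 115. 113. 114. 114. 114. 113. 113. 112. 111.]
```

Emit:
{"op": "move_arm", "data": {
  "moves": [
    [[0.0012,-0.0069,-0.0049,0,0],[0.0022,-0.0128,-0.0109,0,0],[0.003,-0.0168,-0.0164,0,0],[0.0035,-0.0196,-0.0217,0,0],[0.0035,-0.0196,-0.0217,0,0]]
  ]
}}

```text
clock: 38.4
eef_pos: [0.4985, -0.3009, 0.0893]
tool_rot: [0.643, 0.766, 0.001, -0.001]
ft_force: [-6.0, 4.0, 13.5]
grip_width: 0.0129
grasp_force: 74.8
```

```bash
python3 log.py s3end; python3 an.py|tail -1
```

```text
['s3end'] 38.4 s 0.0430 z 0.0893 F [-6.   4.  13.5] tau [ -0.42 -39.93  22.37  -3.    -0.69   0.46] w 0.0129 g 74.8
['s3end'] 38.40 psi 61.6 r 0.0489 Ft 5.0 Fr 13.5 Fa -5.2 Tn -1.616 M [-1.016 -0.921 -0.267] T [1.454 1.055 0.512]
```

Emit:
{"op": "move_arm", "data": {
  "moves": [
    [[0,0,0.002,0,0],[0,0,0.002,0,0]]
  ]
}}

```text
clock: 38.65
eef_pos: [0.4984, -0.3008, 0.0896]
tool_rot: [0.643, 0.766, 0.001, -0.001]
ft_force: [-4.2, 4.9, 6.8]
grip_width: 0.0128
grasp_force: 73.5
```

```bash
python3 log.py rel3; python3 an.py|tail -1
```

```text
['rel3'] 38.65 s 0.0428 z 0.0896 F [-4.2  4.9  6.8] tau [ -1.52 -43.45  23.7   -2.1   -0.94   0.44] w 0.0128 g 73.5
['rel3'] 38.65 psi 61.2 r 0.0489 Ft 5.6 Fr 6.8 Fa -3.3 Tn -1.217 M [-0.9   -0.794 -0.064] T [1.158 0.438 0.427]
```

Emit:
{"op": "move_arm", "data": {
  "moves": [
    [[0,0,0,0,40],[0,0,0,0,40],[0,0,0,0,40]]
  ]
}}

```text
clock: 39.02
eef_pos: [0.4989, -0.3027, 0.0891]
tool_rot: [0.643, 0.766, -0.0, 0.0]
ft_force: [-0.2, 0.2, 0.4]
grip_width: 0.0341
grasp_force: 0.0
```

```bash
python3 log.py open3; python3 an.py|tail -1
```

```text
['open3'] 39.02 s 0.0448 z 0.0891 F [-0.2  0.2  0.4] tau [ 4.000e-02 -4.696e+01  2.298e+01 -1.000e-02 -0.000e+00  0.000e+00] w 0.0341 g 0.0
['open3'] 39.02 psi 62.7 r 0.0503 Ft 0.2 Fr 0.4 Fa -0.1 Tn -0.002 M [0.015 0.019 0.046] T [-0.001  0.018  0.029]
```

Emit:
{"op": "move_arm", "data": {
  "moves": [
    [[-0.0024,0.0138,0.022,0,40],[-0.006,0.034,0.03,0,40],[-0.0078,0.0441,0.0265,0,40],[-0.0078,0.0441,0.0265,0,40],[-0.0078,0.0441,0.0265,0,40]]
  ]
}}

```text
clock: 39.65
eef_pos: [0.4906, -0.2582, 0.1151]
tool_rot: [0.643, 0.766, -0.0, -0.0]
ft_force: [-0.2, -0.0, 0.5]
grip_width: 0.0341
grasp_force: 0.0
```

Emit:
{"op": "move_arm", "data": {
  "moves": [
    [[0,0,0,0,0],[0,0,0,0,0],[0,0,0,0,0],[0,0,0,0,0]]
  ]
}}

```text
clock: 40.15
eef_pos: [0.4904, -0.2587, 0.1156]
tool_rot: [0.643, 0.766, -0.001, -0.0]
ft_force: [-1.3, -1.8, -0.4]
grip_width: 0.0131
grasp_force: 59.6
```

```bash
python3 log.py grip4; python3 an.py|tail -1
```

```text
['grip4'] 40.15 s -0.0000 z 0.1156 F [-1.3 -1.8 -0.4] tau [  1.03 -43.81  23.87  -0.44   0.73   0.46] w 0.0131 g 59.6
['grip4'] 40.15 psi -0.0 r 0.0496 Ft -1.6 Fr -0.4 Fa -1.6 Tn 0.237 M [ 0.19   0.16  -0.043] T [-0.316  0.426  0.416]
```

Emit:
{"op": "move_arm", "data": {
  "moves": [
    [[0.0015,-0.0084,-0.0007,0,0],[0.0029,-0.0165,-0.003,0,0],[0.0039,-0.0219,-0.0053,0,0],[0.0041,-0.023,-0.0059,0,0],[0.0043,-0.0241,-0.0066,0,0]]
  ]
}}

```text
clock: 40.78
eef_pos: [0.494, -0.2772, 0.1107]
tool_rot: [0.642, 0.767, 0.004, -0.004]
ft_force: [-6.3, 10.7, 13.6]
grip_width: 0.0128
grasp_force: 63.3
```

```bash
python3 st.py 4+ 5
```

```text
[ 2.324e+01  1.307e+01  1.510e+01 -4.590e+00 -3.310e+00  6.000e-02
 -4.490e+00 -2.550e+00  6.372e+01  1.914e+01  4.457e+01  9.500e-01]
```

Emit:
{"op": "move_arm", "data": {
  "moves": [
    [[-0.0014,0.0076,0.0036,0,0],[-0.0028,0.0157,0.0059,0,0],[-0.0038,0.0216,0.0065,0,0],[-0.0041,0.0229,0.0066,0,0],[-0.0043,0.0241,0.0066,0,0]]
  ]
}}

```text
clock: 41.65
eef_pos: [0.4915, -0.2642, 0.1151]
tool_rot: [0.644, 0.765, -0.005, 0.004]
ft_force: [1.1, -16.8, -11.4]
grip_width: 0.0132
grasp_force: 58.8
```

```bash
python3 st.py 4- 5
```

```text
[  6.43 -13.44  -9.23  -1.75   3.34   0.07   6.4    3.9   58.96   5.53
  49.09   0.29]
```

Emit:
{"op": "move_arm", "data": {
  "moves": [
    [[-0.0015,0.0084,-0.0007,0,0],[-0.0029,0.0165,-0.003,0,0],[-0.0039,0.0219,-0.0053,0,0],[-0.0041,0.023,-0.0059,0,0],[-0.0043,0.0241,-0.0066,0,0]]
  ]
}}

```text
clock: 42.52
eef_pos: [0.4874, -0.2419, 0.113]
tool_rot: [0.644, 0.765, -0.005, 0.007]
ft_force: [-9.2, -14.4, 13.4]
grip_width: 0.0129
grasp_force: 62.4
```

```bash
python3 st.py 4- 5
```

```text
[-2.044e+01 -1.235e+01  1.195e+01 -9.750e+00  3.170e+00  2.000e-02
  8.250e+00  5.080e+00  6.255e+01 -1.746e+01  4.685e+01  2.010e+00]
```

Emit:
{"op": "move_arm", "data": {
  "moves": [
    [[0.0014,-0.0076,0.0036,0,0],[0.0028,-0.0157,0.0059,0,0],[0.0038,-0.0216,0.0065,0,0],[0.0041,-0.0229,0.0066,0,0],[0.0043,-0.0241,0.0066,0,0]]
  ]
}}

```text
clock: 43.4
eef_pos: [0.4886, -0.2496, 0.1145]
tool_rot: [0.641, 0.767, 0.006, -0.008]
ft_force: [-5.4, 21.4, 8.2]
grip_width: 0.0132
grasp_force: 61.7
```

```bash
python3 st.py 4+ 5; sed -e 's/"123"/"1234"/' -e 's/(p\[2\]-p\[1\]+np.radians(108.5))\/.06\]/(p[2]-p[1]+np.radians(108.5))\/.06,(p[3]-p[2]-np.radians(61.5))\/.06]/' -e 's/a-3.8\]/a-3.8,a-2.7]/' -e 's/s.x\[8\]/s.x[9]/' -e 's/\.x\[8\]/.x[9]/' fit3.py > fit4.py; python3 fit4.py
```

```text
[-1.088e+01  2.014e+01  7.360e+00 -1.460e+00 -4.750e+00  1.000e-02
 -8.440e+00 -4.770e+00  6.168e+01 -9.320e+00  4.849e+01  3.500e-01]
free 20.7 [317.3 229.8 126.8 201.3] sd [17.9 15.7 30.6 18.2] [0.014 0.153 0.166 0.001 0.007 0.001]
[-0.01 -0.01 -0.02  0.07 -0.    0.08 -0.02 -0.06 -0.01  0.   -0.22 -0.07
 -0.03  0.   -0.06  0.03  0.06  0.01  0.09  0.03  0.19  0.03  0.04 -0.1
 -0.12  0.02  0.06 -0.   -0.1 ]
tied 21.7 [331.3 223.8 116.  178.3] sd [6.5 6.4 7.  7.5] [0.015 0.159 0.165 0.001 0.035 0.011]
[ 0.   -0.01 -0.02  0.06 -0.01  0.08 -0.04 -0.07 -0.01  0.01 -0.19 -0.05
 -0.01  0.01 -0.06  0.03  0.06  0.02  0.11  0.03  0.21  0.06  0.06 -0.09
 -0.11 -0.    0.03 -0.04 -0.15]
jack p2 [178. 178. 179. 177. 179. 176. 180. 180. 179. 178. 178. 178. 178. 179.
 177. 179. 180. 179. 179. 179. 178. 177. 178. 178. 178. 178. 180. 177.
 176.]
```

```bash
cat > fit5.py <<'E'
import json,numpy as np;from scipy.optimize import least_squares
R=[];D=[];S=[]
for l in open("st.jsonl"):
    d,L=json.loads(l)
    if d[0] not in"1234" or d[1:] not in("+","-","--"):continue
    r=np.mean(L,0)[:11]
    if r[0]<-55 or(d=="3+" and r[0]<-10):continue
    R.append(r);D.append(1 if d[1]=="+" else -1);S.append(int(d[0])-1)
R=np.array(R);D=np.array(D);S=np.array(S);psi=np.radians(R[:,0]);gf=R[:,8]/64
off=np.radians([155,47,-61.5+0,0][:0] or [155,47.0,-(-61.5),0]) # p_k = p3 - 61.5.. see below
off=np.radians([61.5*-1+216.5,-61.5+108.5,-61.5,0])
yF=(R[:,1]*np.cos(psi)+R[:,2]*np.sin(psi))*.05
yM=R[:,5]
def fit(y,mom):
    def f(x):
        Dr,G,b,b1,b2,dh,c,p=x
        e=D*(Dr+c*gf)-G*np.sin(psi+p+off[S])+b+b1*np.sin(psi)+b2*D*np.sin(psi)-y-(dh*R[:,1] if mom else 0)
        return np.r_[e/.05,(G-.16)/.012,b/.1,b1/.05,b2/.05,(Dr-.21)/.015,(dh-.015)/.01,(c/.02 if mom else (c-.5)/.3)]
    s=min((least_squares(f,[.21,.16,0,0,0,.015,0,a],loss="soft_l1") for a in np.radians(range(0,360,30))),key=lambda s:s.cost)
    C=np.linalg.pinv(s.jac.T@s.jac);print(round(s.cost,1),"p3",np.degrees(s.x[-1]).round(1)%360,"sd",np.degrees(C[-1,-1]**.5).round(1),s.x.round(3),(f(s.x)[:len(y)]*.05).round(2))
fit(yM,1);fit(yF,0)
E
python3 fit5.py
```

```text
19.1 p3 177.5 sd 6.2 [ 0.198  0.161  0.039  0.025 -0.034  0.013 -0.058  3.097] [ 0.01 -0.   -0.02  0.07 -0.02  0.06 -0.01 -0.07 -0.02  0.   -0.17 -0.04
 -0.01  0.01 -0.05  0.04  0.07  0.03  0.11  0.04  0.21  0.05 -0.07 -0.11
  0.    0.02 -0.05 -0.13]
17.4 p3 181.0 sd 6.7 [ 0.211  0.162  0.038  0.07  -0.03   0.015  0.547  3.16 ] [ 0.03  0.03  0.02  0.01  0.02  0.07 -0.07 -0.1  -0.07 -0.03  0.01 -0.02
 -0.04 -0.01  0.01  0.05 -0.04  0.    0.03  0.08  0.06  0.18 -0.15 -0.09
 -0.02  0.07 -0.01 -0.18]
```

Emit:
{"op": "move_arm", "data": {
  "moves": [
    [[0.0005,-0.0028,0.0001,0,0],[0.0009,-0.005,0.0001,0,0],[0.0013,-0.0072,0,0,0],[0.0017,-0.0094,-0.0002,0,0],[0.0017,-0.0094,-0.0002,0,0]]
  ]
}}

```text
clock: 44.28
eef_pos: [0.4906, -0.2599, 0.1145]
tool_rot: [0.641, 0.767, 0.005, -0.007]
ft_force: [-5.6, 17.8, 7.5]
grip_width: 0.0127
grasp_force: 62.6
```

```bash
python3 log.py fin; python3 an.py|tail -1
```

```text
['fin'] 44.27 s 0.0012 z 0.1145 F [-5.6 17.8  7.5] tau [ -7.43 -41.96  28.12  -5.25  -4.16   0.36] w 0.0127 g 62.6
['fin'] 44.27 psi 1.4 r 0.0485 Ft 18.5 Fr 7.5 Fa -2.4 Tn -4.246 M [-3.692 -3.34  -0.913] T [4.104 1.168 0.322]
```

Emit:
{"op": "move_arm", "data": {
  "moves": [
    [[-0.0003,0.0015,0,0,0],[-0.0006,0.003,0,0,0],[-0.0006,0.003,0,0,0],[-0.0006,0.003,0,0,0]]
  ]
}}

```text
clock: 44.78
eef_pos: [0.4905, -0.2595, 0.1145]
tool_rot: [0.642, 0.767, 0.003, -0.005]
ft_force: [-3.4, 10.9, 3.7]
grip_width: 0.0126
grasp_force: 62.0
```

```bash
python3 log.py fin2; python3 an.py|tail -1; python3 -c "
from h import *;print(job.job_done())"
```

```text
['fin2'] 44.77 s 0.0008 z 0.1145 F [-3.4 10.9  3.7] tau [ -4.59 -43.22  26.9   -3.55  -2.58   0.42] w 0.0126 g 62.0
['fin2'] 44.77 psi 1.0 r 0.0485 Ft 11.3 Fr 3.7 Fa -1.5 Tn -2.838 M [-2.501 -2.286 -0.801] T [2.729 0.864 0.441]
the job is handed in; nothing more can be done
None
```

I handed the job in at 44.8 s with the right-hand wheel still gripped at about 62 N and at rest; its heavy side is straight down by my estimate (fit error about ±7°, limit 15°), and no verdict came back.

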